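Hang, lock and load the culture-dish shelf

TASK

Put the blue dish shelf into service: tip it so that the slanting strip on its back goes over the middle of the rail on the white stand, drop it home and swing it down level, then lock it with the red-handled square key in the socket on top of the stand, turning until the red cam points out over the shelf's back, and stand the key back in its grey rest block. Once the shelf is locked, and not before, stack all the small culture dishes flat in one centred pile on its round black pad. Leave the other things on the bench where they are.

Things in the scene. Friction and masses are not known exactly. Their poses are not given: they have to be found in the camera images.
- stand: Fixed white rail stand; place and yaw vary. Panel 240 mm wide, its top flange 181 mm above the bench; grey base plate 260 mm wide, 10 mm thick, reaching 110 mm in front of the panel and 80 mm behind it. Origin on the bench below the middle of the panel's front face; x points into the panel (away from the robot), y along it to the left, z up.
- rail_groove (a point): Bottom of the groove of the stand's dark grey rail (220 mm long), middle of its length: 4 mm in front of the panel, 150 mm above the bench. Axes as the stand's. The rail's lip, 5 mm thick, rises 21 mm from the groove's bottom, leaning 30 deg out from the panel: groove 8 mm wide at the bottom, 20 mm at its mouth. The lip's outermost edge is 24 mm in front of the panel.
- channel_slot (a point): Middle of the mouth of the channel low on the stand's panel: two flanges 12 mm deep and 200 mm long, the slot between them 13 mm high (64 to 77 mm above the bench). This point lies 12 mm in front of the panel, 70.5 mm above the bench. Axes as the stand's.
- shelf_handle (a point): Loose blue shelf, 0.45 kg, standing level on the bench. This point: centre of its black handle bar, 12 mm thick (x), 152 mm long (y), 16 mm high, 115 mm above the shelf's underside; the centre of mass is 17 mm behind it. x points to the shelf's back, y along the bar, z up. Back plate 119 mm high, its front face 46 mm behind this point; tray 160 mm wide, front edge 111 mm in front.
- shelf_strip (a point): Middle of the lower edge of the shelf's slanting aluminium strip (150 mm long, 4 mm thick): 80 mm behind and 24 mm below the handle point. From here it rises 24 mm, leaning 30 deg to the front, to the back plate's top. Hung home, this point is 1 to 3 mm in front of the groove point, 1 mm above it, within 20 mm of its middle, and the shelf is level and square to the stand.
- shelf_tongue (a point): Middle of the rear edge of the shelf's lower tongue (120 mm long, 5 mm thick): 84 mm behind and 104.5 mm below the handle point. Because of it the shelf cannot be hung level: tip it 15 to 20 deg (front up, bottom away from the panel), drop the strip into the groove, then swing it level about the strip's edge, which takes the tongue into the channel.
- shelf_pad (a point): Centre of the top of the shelf's round black pad (54 mm across, its top 6.5 mm above the shelf's underside), where the dishes go: 66 mm in front of and 108.5 mm below the handle point. z up. Four steel rods (6 mm thick, tops 48 mm above the underside) stand 32 mm before and behind it, 30 mm to either side. Tray edges, 6 mm high: 43 mm in front, 77 mm to either side.
- lock (a joint): Angle of the lock in rad: 0 open (red cam points along the panel, to +y of the stand), growing counter-clockwise seen from above to a stop at 1.57 (cam points out over the shelf's back). Starts between 0 and 0.2, stays where it is left (friction 0.12 N m). Locked from 1.25 up. The key has up to 0.15 rad of play in the socket.
- lock_socket (a point): Centre of the mouth of the lock's square socket, in the top of the square steel spindle head (28 mm wide) that turns with the lock: 212 mm above the bench, 18 mm behind the panel's front face. z up; x and y along the square's sides. Socket 11.4 mm square, 18 mm deep, open upward.
- key_grip (a point): Loose T-shaped key, 0.09 kg, 71 mm high, standing upright in its rest block. This point: centre of its red handle bar, 56 mm long (x), 12 mm thick (y), 20 mm high. z up along the key.
- key_tip (a point): Lower end of the key's shank, 61 mm below the handle's centre. Shank 10 mm square, sides along the handle's x and y, 34 mm long, tapering to 5.6 mm over its last 4 mm; above it a round collar 22 mm across and 5 mm high.
- rest_hole (a point): Fixed grey rest block of the key, 56 mm square, 38 mm high, on a thin 70 mm square foot; left or right of the stand. This point: mouth of its square upright hole, 13 mm wide, 35 mm deep. z up; x and y along the sides. A parked key stands with its collar on the block's top, tip 34 mm below this point.
- dish_0_mid (a point): Closed culture dish, clear with amber filling, 60 mm across, 15 mm high, 35 g, lying flat on the bench at the right; its centre, half-way up. z up. Two to four dishes are present, all alike; either way up will do. Piled dishes simply rest on one another, 15 mm apart.
- dish_1_mid (a point): Second dish, same size and point.
- dish_2_mid (a point): Third dish, same size and point.
- dish_3_mid (a point): Fourth dish, same size and point.
- green_flask: Bystander: round flask with green culture and cotton plug, 72 mm across, 137 mm high, behind the stand's right end; origin under its centre.
- jar_black_cap: Bystander: specimen jar with black cap, 56 mm across, 88 mm high, at the back on the side where the key's rest block is not; origin under its centre.
- tube_capped: Bystander: capped tube standing upright, 34 mm across, 116 mm high; origin under its centre.
- big_dish: Bystander: large petri dish, 94 mm across, 15 mm high, back left; not one of the small culture dishes; origin under its centre.
- tape_roll: Bystander: roll of teal tape, 52 mm across, 19 mm high, lying in front of the stand; origin under its centre.
Mind the look-alikes: they are no part of the job. What is shaped like the part that bears dish_2_mid but yellow is not meant.

How it is judged:
On the way, in this order (a step that is already met when the one before it is completed fails the run):
1. the shelf hangs level on the rail, its strip fully down in the groove, let go (x of shelf_strip in the frame of rail_groove between -0.008 and 0.004 m and z of shelf_strip in the frame of rail_groove between -0.004 and 0.006 m and y of shelf_strip in the frame of rail_groove between -0.02 and 0.02 m and angle between the x axis of shelf_pad and the x axis of rail_groove, either way round below 0.07 rad and angle between shelf_pad's own z axis and vertical below 0.07 rad and contact force between the fingers and shelf below 0.5 N), for 0.3 s.
2. the lock is turned home with the key in its socket, the shelf still hanging home (value of joint lock above 1.25 rad and horizontal distance between key_tip and lock_socket below 0.004 m and z of key_tip in the frame of lock_socket below -0.008 m and x of shelf_strip in the frame of rail_groove between -0.008 and 0.004 m and z of shelf_strip in the frame of rail_groove between -0.004 and 0.006 m and y of shelf_strip in the frame of rail_groove between -0.02 and 0.02 m and angle between the x axis of shelf_pad and the x axis of rail_groove, either way round below 0.07 rad and angle between shelf_pad's own z axis and vertical below 0.07 rad), for 0.2 s.
3. with the shelf locked, a first dish lies centred on the pad (((horizontal distance between dish_0_mid and shelf_pad below 0.01 m and z of dish_0_mid in the frame of shelf_pad between 0.003 and 0.012 m) or (horizontal distance between dish_1_mid and shelf_pad below 0.01 m and z of dish_1_mid in the frame of shelf_pad between 0.003 and 0.012 m) or (horizontal distance between dish_2_mid and shelf_pad below 0.01 m and z of dish_2_mid in the frame of shelf_pad between 0.003 and 0.012 m) or (horizontal distance between dish_3_mid and shelf_pad below 0.01 m and z of dish_3_mid in the frame of shelf_pad between 0.003 and 0.012 m))), for 0.2 s.
At the end, for the whole second after the job is handed in: shelf on the rail (strip in groove within 6 mm, level within 4 deg, centred within 20 mm), lock at 1.25 rad or more, key upright in its rest at least 25 mm deep, every dish present flat in one pile (either way up), each within 10 mm of the pad's centre, all released (x of shelf_strip in the frame of rail_groove between -0.008 and 0.004 m and z of shelf_strip in the frame of rail_groove between -0.004 and 0.006 m and y of shelf_strip in the frame of rail_groove between -0.02 and 0.02 m and angle between the x axis of shelf_pad and the x axis of rail_groove, either way round below 0.07 rad and angle between shelf_pad's own z axis and vertical below 0.07 rad and value of joint lock above 1.25 rad and horizontal distance between key_tip and rest_hole below 0.006 m and z of key_tip in the frame of rest_hole below -0.025 m and angle between key_grip's own z axis and vertical below 0.2 rad and horizontal distance between each of dish_0_mid, dish_1_mid, dish_2_mid, dish_3_mid and shelf_pad below 0.01 m and z of dish_0_mid in the frame of shelf_pad between 0.003 and 0.06 m and angle between the z axis of each of dish_0_mid, dish_1_mid, dish_2_mid, dish_3_mid and the z axis of shelf_pad, either way round below 0.12 rad and z of dish_1_mid in the frame of shelf_pad between 0.003 and 0.06 m and z of dish_2_mid in the frame of shelf_pad between 0.003 and 0.06 m and z of dish_3_mid in the frame of shelf_pad between 0.003 and 0.06 m); the robot touches nothing.
It fails at once if another thing on the bench is shifted by more than 3 cm or knocked over (distance of any of green_flask, jar_black_cap, tube_capped, big_dish, tape_roll from where it was at the start of the episode above 0.03 m or angle between any of green_flask, jar_black_cap, tube_capped's own z axis and vertical above 0.5 rad).
Of dish_0, dish_1, dish_2, dish_3 only 2 to 4 are there at a start; the rules pass over those that are not, and their reading is None.
At some moment in a run one of dish_0, dish_1, dish_2, dish_3 may be knocked a few centimetres aside while the robot is not near it.
Once in a run the grip may slacken for a moment while it holds something.
It also fails if it takes over 210 s, if anything falls off the work surface, if the arm or the gripper's body presses on something with over 40 N, if the wrist force passes 120 N, or if a joint passes its speed limit or range.

ROBOT

A 7-joint arm with a two-finger parallel gripper is mounted at the origin on a cart in front of the work surface, level with it; the furniture and walls round the work are solid. World frame = base frame: x ahead of the robot, y to its left, z up, the work surface at z = 0. Lengths are in m, angles in rad, forces in N, time in s.
With the tool pointing down it reaches from about 0.425 to 0.925 m from the base axis. Payload 6.8 kg.
Tool frame: the origin (TCP) lies at the very end of the fingers, on their centre line; the grasp point (between the pads) lies r.pinch_z behind it (r.pinch_z is the distance from the TCP to the grasp point, in m); z points along the fingers, y is the line along which they close (so a half turn about z gives the same grasp; the last joint's range is limited). The gripper opens to 85 mm and grips with 20 to 120 N. Pads are 22 mm wide; open, the fingers measure 114 mm over their backs; the gripper's body (76 mm by 85 mm) begins 54 mm behind the grasp point. The pads swing forward as they close: fully open they stand 13 mm farther back than shut.
Start: joints at [-1.363, 0.477, 0.022, 1.555, -0.011, 1.109, -0.083], TCP at [0.21, 0.642, 0.231] pointing down, gripper open.
Joint ranges: [-2.96, 2.96], [-0.34, 2.1], [-1.41, 1.46], [0.24, 2.44], [-1.37, 4.51], [0.17, 1.92], [-2.96, 2.96]. Speed limits (rad/s): [2.39, 2.39, 3.14, 3.14, 3.14, 3.14, 3.14].

INTERFACE

Orientations are given as a rotation vector (axis times angle).
In Python, from bench import status, grab_frame, camera_model, r gives the robot as it stands. The module is installed in compiled form; this text tells all that it offers.
- The arm moves only by the shell command python3 -m creep 'ROWS' [FORCE]. ROWS is text: rows parted by semicolons, each of 7 numbers parted by spaces: the turn, a rotation vector about the tool's x, y, z in rad, then the shift along the tool's x, y, z in mm, then the opening, from -1 (shut) to 1 (fully open). In form: rx ry rz tx ty tz fingers; .... A call has 1 to 10 rows; each row is the pose to reach, as a shift and turn from the pose commanded when the call began, along the tool's axes at that moment; what a row does not reach only later rows make up. A row lasts 1/8 s, in which the tool goes at most 62.5 mm and 10.7 degrees, less where a joint would pass 70% of its speed; a pose out of reach is approached as far as the arm can. A call with a gripper value outside its range is refused whole. The fingers move at their own pace and stop on an object; FORCE is the grip in N (left out, the last holds). Time passes only in rows, so rows that repeat a pose let the fingers close. It gives the time, the measured TCP pose, the force, the opening and the grip force at its end, in the units of the state.
- status.get_obs(): the state, without advancing time (a new reading comes with each control period).
- grab_frame(name): name is "side" or "top"; returns (picture, depth): 420x560x3 uint8, red, green, blue; 420x560 float32, m along the optical axis (not along the pixel's ray), 0 where there is no reading.
- camera_model(name): a dict with "K" (3x3 intrinsics, pixels), "rvec" (rotation vector, rad) and "tvec" (3), from world to camera coordinates, as OpenCV has them. Camera axes: x right, y down, z forward; pixel columns grow to the right and rows downward; lengths in m; the calibration is good to about 2 mm. A picture is of the moment at which its call begins. camera_model takes no time and is no camera call.
- r.hand_in(): hands the job in; it is judged then, once.
The state is a dict: "clock": time; "joints": joint angles; "qvel": joint speeds; "tau": joint torques, N m; "tcp_pos": TCP position; "orientation": TCP orientation; "contact_force": force on the tool from outside, world axes, zero at the start; "moment": the same for the moment, N m; "grip_width": finger opening in m; "gripper_force": force on a finger pad.
Only numpy, scipy, OpenCV 4.12 (cv2) and the standard library are available. Lean on these libraries where they do the work, as an engineer would, in place of code of your own. Each camera call takes 0.05 s, during which the arm holds its last target. There are 200 camera calls.

## Working session

There is one attempt and no reset: what is moved stays moved. The work goes in short steps, Python scripts to look and compute and a shell command to move; the robot and the scene stay as the last step left them, time stands still between calls to the robot, and variables do not carry over. Pictures are saved under pics/ and viewed, at most 14 in all, crops included, and the job is handed in when it is done.

```bash
mkdir -p pics; cat > h.py <<'E'
import numpy as np, cv2
from scipy.spatial.transform import Rotation as R
from bench import status, grab_frame, camera_model, r
def cam(n):
    c=camera_model(n); return np.array(c["K"]),R.from_rotvec(np.ravel(c["rvec"])).as_matrix(),np.ravel(c["tvec"])
def snap(n,f):
    p,d=grab_frame(n); cv2.imwrite(f"pics/{f}.png",p[:,:,::-1]); np.save(f"pics/{f}.npy",d); return p,d
def cloud(n,d):
    K,Rm,t=cam(n); v,u=np.mgrid[:d.shape[0],:d.shape[1]]
    P=np.stack([(u-K[0,2])/K[0,0]*d,(v-K[1,2])/K[1,1]*d,d],-1)
    P=(P-t)@Rm; P[d<=0]=np.nan; return P
def proj(n,X):
    K,Rm,t=cam(n); q=(np.atleast_2d(X)@Rm.T+t)@K.T; return q[:,:2]/q[:,2:]
def ray(n,u,v,z):
    K,Rm,t=cam(n); d=Rm.T@np.linalg.inv(K)@[u,v,1]; o=-Rm.T@t; return o+d*(z-o[2])/d[2]
def st():
    s=status.get_obs(); print({k:np.round(s[k],4).tolist() for k in ("clock","joints","tcp_pos","orientation","contact_force","grip_width","gripper_force")}); return s
E
python3 - <<'E'
from h import *
st(); print(r.pinch_z)
for n in("side","top"):
    snap(n,n+"0"); K,Rm,t=cam(n); print(n,K.round(1).tolist(),(-Rm.T@t).round(3),Rm[2].round(3))
E
```

```text
{'clock': 0.0, 'joints': [-1.3631, 0.4778, 0.0223, 1.5565, -0.0115, 1.1093, -0.0831], 'tcp_pos': [0.2094, 0.6411, 0.2303], 'orientation': [-0.4939, -3.1023, 0.0029], 'contact_force': [0.0191, 0.0374, 0.2659], 'grip_width': 0.0854, 'gripper_force': 0.0}
0.0187
side [[449.2, 0.0, 282.2], [0.0, 449.2, 208.1], [0.0, 0.0, 1.0]] [0.26  1.175 0.611] [ 0.218 -0.909 -0.356]
top [[489.4, 0.0, 279.2], [0.0, 489.4, 207.8], [0.0, 0.0, 1.0]] [ 0.403 -0.02   1.551] [ 0.083  0.02  -0.996]
```

View pics/side0.png

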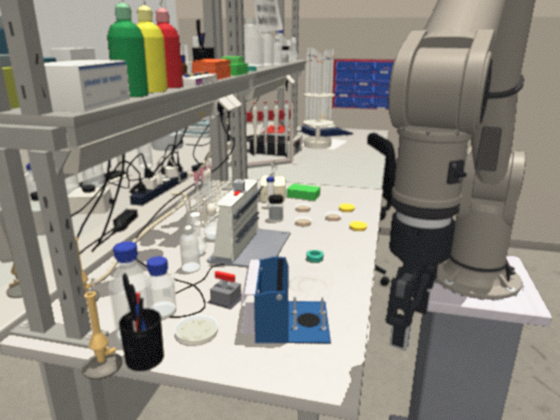

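View pics/top0.png

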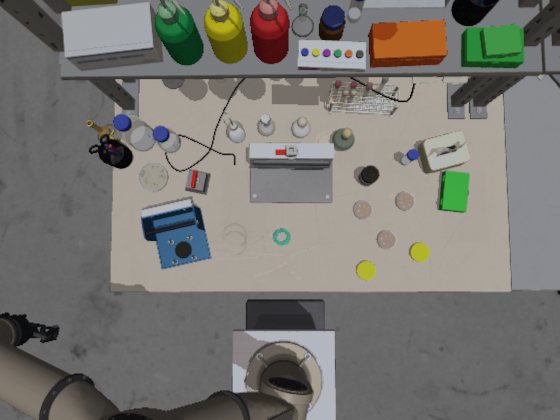

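The top view (up = +x, left = +y) shows:
- Stand at about (291,170), with the red cam and head at (288,152).
- Key rest at (198,181), with the red key.
- Blue shelf at about (178,235), with its pad at (183,249).
- Teal tape at (282,237).
- Amber dishes at (362,210), (404,201) and (386,240).
- Yellow look-alike discs at (366,270) and (419,252), which are not meant.

I'll confirm these in enlarged crops.

```bash
python3 - <<'E'
from h import *
p=cv2.imread("pics/top0.png")
f=lambda a,b,c,d,k:cv2.resize(p[b:d,a:c],None,fx=k,fy=k,interpolation=cv2.INTER_CUBIC)
cv2.imwrite("pics/c1.png",f(130,140,270,280,4)[:, :])
a=f(235,130,345,210,5); b=f(335,180,445,290,5)
cv2.imwrite("pics/c2.png",np.vstack([a,np.zeros((8,550,3),np.uint8)])); 
cv2.imwrite("pics/c3.png",b)
P=cloud("top",np.load("pics/top0.npy")); z=P[...,2]
for lo,hi,(a,b,c,d) in[(.17,.19,(240,130,340,200)),(.2,.225,(240,130,340,200)),(.11,.13,(130,190,225,280)),(.004,.012,(240,160,340,210)),(.03,.045,(180,160,215,200)),(.05,.09,(180,160,215,200)),(.01,.02,(335,180,445,290))]:
    m=np.zeros(z.shape,bool); m[b:d,a:c]=True; m&=(z>lo)&(z<hi)
    n,l,s,ce=cv2.connectedComponentsWithStats(m.astype(np.uint8))
    for i in range(1,n):
        if s[i,4]>12:
            q=P[l==i]; print(lo,s[i,4],ce[i].round(1),q.mean(0).round(4),cv2.minAreaRect(q[:,:2].astype(np.float32)*1000))
E
```

```text
0.17 1219 [291.3 150.5] [ 0.6797 -0.0273  0.1813] ((680.56494140625, -26.365699768066406), (238.6927490234375, 45.79581069946289), 88.83740234375)
0.17 21 [266.5 165.3] [0.6391 0.0434 0.1721] ((639.9271850585938, 41.95906066894531), (45.50701904296875, 6.627137184143066), 89.0161361694336)
0.17 14 [300.8 165.6] [ 0.6374 -0.0542  0.1728] ((637.8615112304688, -54.78815460205078), (28.412384033203125, 3.480921745300293), 89.44066619873047)
0.2 89 [291.6 149.3] [ 0.6768 -0.0281  0.2114] ((677.7090454101562, -27.792301177978516), (25.027664184570312, 29.95244598388672), 89.61248016357422)
0.11 775 [167.4 215.6] [0.5002 0.3379 0.1204] ((494.36309814453125, 335.6297302246094), (89.92327880859375, 164.313232421875), 13.589739799499512)
0.004 1846 [291.6 185.4] [ 0.6022 -0.0285  0.0087] ((601.9114990234375, -33.321807861328125), (282.4560852050781, 121.10896301269531), 87.57865905761719)
0.03 236 [196.5 180.4] [0.6159 0.269  0.0384] ((617.2349853515625, 271.1514892578125), (57.167598724365234, 56.60115051269531), 79.57069396972656)
0.05 84 [194.1 178.5] [0.6169 0.2698 0.0722] ((616.6995239257812, 269.4578552246094), (14.863143920898438, 52.22681427001953), 84.2491683959961)
0.01 246 [405.9 200.9] [ 0.5503 -0.3868  0.0151] ((550.2266235351562, -386.0674133300781), (58.93757629394531, 56.937313079833984), 88.49144744873047)
0.01 247 [363.  208.9] [ 0.5257 -0.2522  0.0149] ((525.3762817382812, -252.53379821777344), (57.244449615478516, 57.1204948425293), 88.8756332397461)
0.01 249 [387.3 239.1] [ 0.4309 -0.3264  0.0147] ((431.243408203125, -325.5407409667969), (57.23688507080078, 56.19831085205078), 89.8102798461914)
0.01 269 [419.8 251.4] [ 0.3921 -0.4261  0.0148] ((391.2685852050781, -426.10662841796875), (58.69221496582031, 58.439796447753906), 47.489990234375)
0.01 259 [366.2 270. ] [ 0.3353 -0.2587  0.015 ] ((335.2377014160156, -258.7516784667969), (55.742557525634766, 56.34687805175781), 0.3040144741535187)
```

View pics/c1.png

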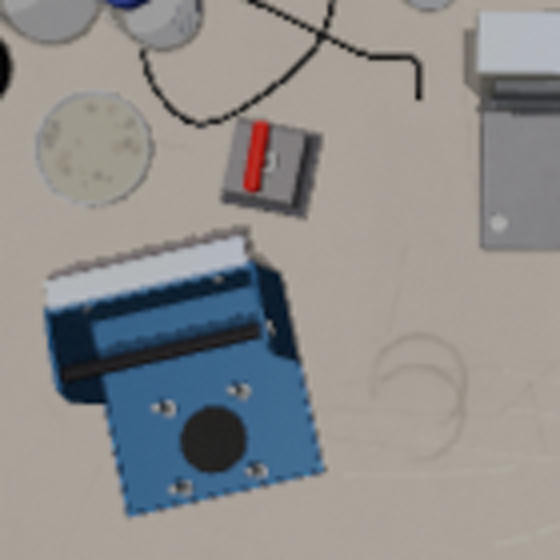

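View pics/c2.png

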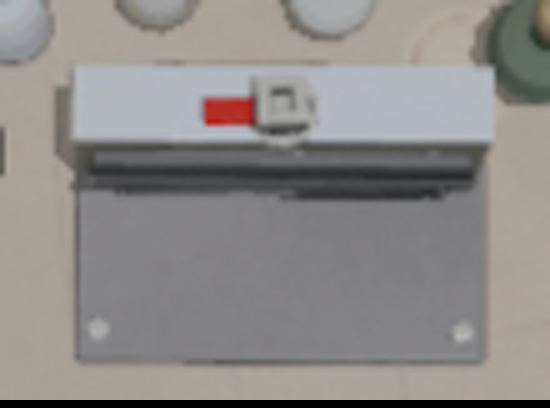

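View pics/c3.png

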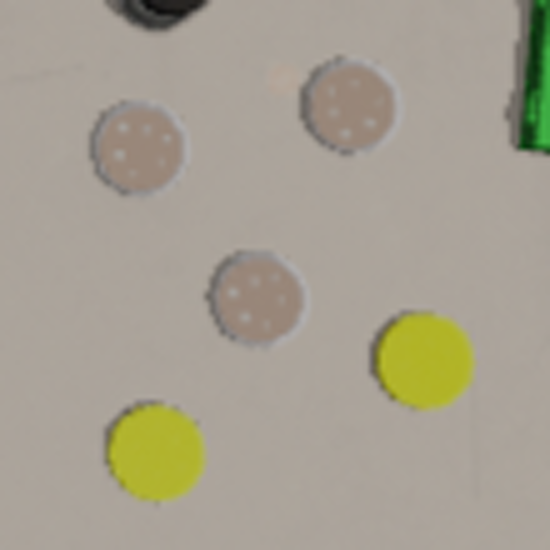

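```bash
python3 - <<'E'
from h import *
p=cv2.imread("pics/top0.png").astype(int); P=cloud("top",np.load("pics/top0.npy")); z=P[...,2]; V=p.max(2); H=cv2.cvtColor(p.astype(np.uint8),cv2.COLOR_BGR2HSV)
def box(a,b,c,d): m=np.zeros(z.shape,bool); m[b:d,a:c]=True; return m
# stand flange edges
m=box(245,130,340,200)&(z>.176)&(z<.186)
for nm,e in(("front",max),("back",min)):
    q=[]
    for c in range(253,330):
        rr=np.nonzero(m[:,c])[0]
        if len(rr)and not 275<c<308: q.append(ray("top",c,e(rr)+(.5 if e is max else -.5),.181))
    q=np.array(q); f=np.polyfit(q[:,1],q[:,0],1); print(nm,"x at y=-.028",np.polyval(f,-.028),"slope",f[0],q[:,1].min(),q[:,1].max())
# base front edge: strongest gradient rows 195..208
g=p.sum(2); q=[]
for c in range(256,328):
    col=g[194:212,c]; d=np.diff(col); i=d.argmax(); w=d[max(i-1,0):i+2].clip(0); q.append(ray("top",c,194+.5+(np.arange(max(i-1,0),max(i-1,0)+len(w))*w).sum()/w.sum(),.010))
q=np.array(q); f=np.polyfit(q[:,1],q[:,0],1); print("base front",np.polyval(f,-.028),f[0])
for row in(175,180,185,190): 
    d=np.diff(g[row,240:345]); print("base L/R y",[ray("top",240+i+.5,row,.01)[:2].round(4) for i in(np.argmin(d[:25]),60+np.argmax(d[60:]))])
for row in(145,150,155):
    rr=np.nonzero(m[row])[0]; print("flange y",ray("top",rr[0]-.5,row,.181)[:2],ray("top",rr[-1]+.5,row,.181)[:2])
m=box(270,135,312,170)&(z>.2)&(z<.225); print("head",ray("top",*np.argwhere(m)[:,::-1].mean(0),.212), cv2.minAreaRect(np.argwhere(m).astype(np.float32)))
# shelf
m=box(170,235,197,262)&(V<70); c=np.argwhere(m)[:,::-1].mean(0); print("pad",m.sum(),ray("top",*c,.0065))
m=box(140,215,200,240)&(z>.112)&(z<.13)&(V<70); uv=np.argwhere(m)[:,::-1]; q=np.array([ray("top",*x,.123) for x in uv]); print("bar",m.sum(),cv2.minAreaRect((q[:,:2]*1000).astype(np.float32)),q.mean(0), np.polyfit(q[:,1],q[:,0],1))
m=box(138,195,200,225)&(z>.105)&(z<.13)&(V>120); uv=np.argwhere(m)[:,::-1]; q=np.array([ray("top",*x,.117) for x in uv]); print("plate",m.sum(),cv2.minAreaRect((q[:,:2]*1000).astype(np.float32)),q.mean(0),np.polyfit(q[:,1],q[:,0],1))
# key
m=box(180,165,215,200)&(H[...,1]>150)&((H[...,0]<10)|(H[...,0]>170)); c=np.argwhere(m)[:,::-1]; q=np.array([ray("top",*x,.081) for x in c]); print("key",m.sum(),cv2.minAreaRect((q[:,:2]*1000).astype(np.float32)),q.mean(0),np.nanmax(z[m]),np.nanmedian(z[m]))
m=box(180,165,215,200)&(z>.03)&(z<.09); c=np.argwhere(m)[:,::-1]; q=np.array([ray("top",*x,.038) for x in c]); print("block",cv2.minAreaRect((q[:,:2]*1000).astype(np.float32)))
E
```

```text
front x at y=-.028 0.6574506221049748 slope 0.032731733313170905 -0.13384029848649953 0.08136593226898196
back x at y=-.028 0.7022174044800489 slope 0.010165862594526582 -0.13437115000510944 0.08142006782770418
base front 0.5467542294925314 0.007377711283994925
base L/R y [array([0.6361, 0.1051]), array([ 0.6344, -0.1585])]
base L/R y [array([0.62  , 0.1051]), array([ 0.6184, -0.1583])]
base L/R y [array([0.604 , 0.1051]), array([ 0.6025, -0.1581])]
base L/R y [array([0.588, 0.105]), array([ 0.5865, -0.1579])]
flange y [0.69630498 0.09137794] [ 0.69450971 -0.14701633]
flange y [0.68191554 0.09419714] [ 0.68015196 -0.14683944]
flange y [0.66752931 0.09416815] [ 0.6658187  -0.14666285]
head [ 0.67665522 -0.02814791  0.212     ] ((149.5, 291.5), (11.0, 9.0), 0.0)
pad 206 [0.40055731 0.31590938 0.0065    ]
bar 241 ((479.6992492675781, 328.3379211425781), (56.6292839050293, 160.6138916015625), 12.760894775390625) [0.46520494 0.3346013  0.123     ] [-0.18402435  0.52677973]
plate 435 ((517.709228515625, 332.99493408203125), (168.62680053710938, 72.4123764038086), 85.61715698242188) [0.52264261 0.34228305 0.117     ] [-0.18402289  0.58563052]
key 66 ((614.34033203125, 269.5787658691406), (11.5809907913208, 50.19625473022461), 81.2219009399414) [0.6146478  0.26964186 0.081     ] 0.08029046447164763 0.07406566341420631
block ((606.7214965820312, 273.1726379394531), (57.79109191894531, 83.14990234375), 78.19287872314453)
```

```bash
cat >> h.py <<'E'
PZ=r.pinch_z
def tool(yaw,tilt=0):  # tool y = horizontal dir at yaw, z down; tilt about tool x (front up)
    c,s=np.cos(yaw),np.sin(yaw); return R.from_matrix(np.array([[-s,c,0],[c,s,0],[0,0,-1]]))*R.from_rotvec([tilt,0,0]) if False else R.from_rotvec(tilt*np.array([-s,c,0]))*R.from_matrix(np.array([[-s,c,0],[c,s,0],[0,0,-1.]]))
def go(*targets):  # targets (pinch xyz, rotation): prints shift/turn from present pose
    s=status.get_obs(); R0=R.from_rotvec(s["orientation"]); p0=np.array(s["tcp_pos"])
    for X,Rt in targets:
        Xt=np.array(X)+Rt.apply([0,0,PZ])
        print("row",(R0.inv()*Rt).as_rotvec().round(3),(R0.inv().apply(Xt-p0)*1000).round(1))
E
python3 - <<'E'
from h import *
L=ray("top",(62+.5)/4+129.5,(374.5)/4+139.5,.123);Rr=ray("top",(260.5)/4+129.5,(330.5)/4+139.5,.123)
print(L,Rr,(L+Rr)/2,np.arctan2(Rr[0]-L[0],L[1]-Rr[1]))
go(([.465,.331,.22],tool(.227)),([.465,.331,.115],tool(.227)))
E
```

```text
[0.44887343 0.40219246 0.123     ] [0.48054852 0.25682545 0.123     ] [0.46471098 0.32950895 0.123     ] 0.2145438358296161
row [-1.000e-03  1.000e-03  1.028e+00] [-339.2 -215.4   29.5]
row [-1.000e-03  1.000e-03  1.028e+00] [-339.2 -215.2  134.5]
```

```bash
python3 -m creep '0 0 1.02 -339 -215 20 0.1;0 0 1.02 -339 -215 20 0.1;0 0 1.02 -339 -215 20 0.1;0 0 1.02 -339 -215 20 0.1;0 0 1.02 -339 -215 20 0.1;0 0 1.02 -339 -215 20 0.1;0 0 1.02 -339 -215 20 0.1;0 0 1.02 -339 -215 20 0.1;0 0 1.02 -339 -215 20 0.1;0 0 1.02 -339 -215 20 0.1'
python3 - <<'E'
from h import *
st(); snap("top","t1"); p,_=snap("side","s1")
go(([.465,.3305,.115],tool(.222)))
a=cv2.resize(cv2.imread("pics/t1.png")[180:290,120:240],None,fx=3.3,fy=3.3,interpolation=2); b=cv2.resize(cv2.imread("pics/s1.png")[170:360,220:370],None,fx=2.3,fy=2.3,interpolation=2)
h=max(len(a),len(b)); cv2.imwrite("pics/v1.png",np.hstack([cv2.copyMakeBorder(x,0,h-len(x),0,0,0) for x in(a,b)]))
E
```

```text
clock: 1.35
tcp_pos: [0.4639, 0.3336, 0.2112]
orientation: [-1.942, -2.469, 0.0]
contact_force: [-0.4, -0.1, 0.2]
grip_width: 0.0468
gripper_force: 0.0
{'clock': 1.35, 'joints': [-1.0025, 0.3369, 0.3393, 1.848, -0.1337, 0.979, -0.3682], 'tcp_pos': [0.4639, 0.3336, 0.2112], 'orientation': [-1.9417, -2.4688, 0.0001], 'contact_force': [-0.3925, -0.1058, 0.204], 'grip_width': 0.0468, 'gripper_force': 0.0}
row [-0.    -0.     0.015] [-2.800e+00  1.000e-01  1.149e+02]
```

View pics/v1.png

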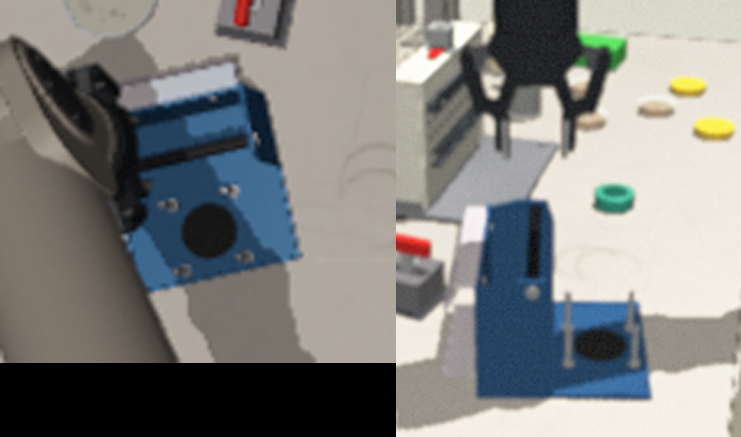

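The fingers (crop (505,130) and (568,130)) straddle the black bar at (535,240). Next I descend and grip.

```bash
python3 -m creep '0 0 0.015 -3 0 60 0.1;0 0 0.015 -3 0 114 0.1;0 0 0.015 -3 0 114 0.1;0 0 0.015 -3 0 114 -1;0 0 0.015 -3 0 114 -1;0 0 0.015 -3 0 114 -1;0 0 0.015 -3 0 114 -1;0 0 0.015 -3 0 114 -1;0 0 0.015 -3 0 114 -1' 110
python3 -m creep '0 0 0 0 0 -20 -1;0 0 0 0 0 -60 -1;0 0 0 0 0 -110 -1;0 0 0 0 0 -110 -1;0 0 0 0 0 -110 -1'
python3 - <<'E'
from h import *
st(); snap("side","s2")
b=cv2.resize(cv2.imread("pics/s2.png")[140:350,220:370],None,fx=2.6,fy=2.6,interpolation=2); cv2.imwrite("pics/v2.png",b)
E
```

```text
clock: 2.58
tcp_pos: [0.4663, 0.3302, 0.0997]
orientation: [-1.963, -2.452, -0.005]
contact_force: [-2.7, -1.1, 7.3]
grip_width: 0.0099
gripper_force: 108.1
clock: 3.2
tcp_pos: [0.4652, 0.3288, 0.2072]
orientation: [-1.964, -2.452, 0.0]
contact_force: [-0.1, 0.1, -5.8]
grip_width: 0.0096
gripper_force: 107.8
{'clock': 3.2, 'joints': [-1.0038, 0.3394, 0.3503, 1.8566, -0.1395, 0.9698, -0.3725], 'tcp_pos': [0.4652, 0.3288, 0.2072], 'orientation': [-1.9636, -2.4516, 0.0004], 'contact_force': [-0.0799, 0.1368, -5.8155], 'grip_width': 0.0096, 'gripper_force': 107.8144}
```

View pics/v2.png

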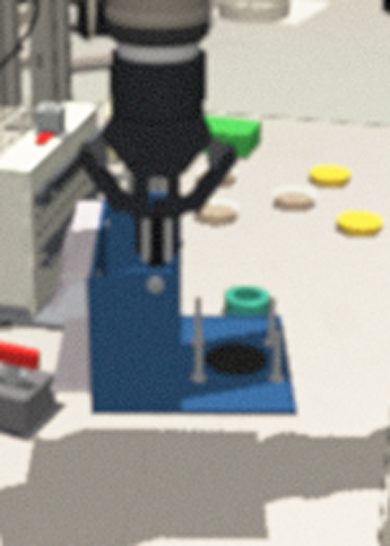

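The shelf is held level and lifted. Next I carry it in front of the stand and tip it 17°.

```bash
cat >> h.py <<'E'
SY=-0.008; O=np.array([.6578,-.027,0]); RS=R.from_euler("z",SY)
def hang(sx,sz,tilt,sy=0): # handle pose such that strip edge is at groove+(sx,sy,sz) (stand axes)
    S=O+RS.apply([-.004+sx,sy,.150+sz]); Rh=RS*R.from_rotvec([0,tilt,0])
    return S+Rh.apply([-.080,0,.024]),tool(SY,tilt)
E
python3 - <<'E'
import h; from h import *
h.PZ=.0153
a,Rt=hang(0,.035,.3); print(a)
go(([.50,.10,.25],tool(SY)),([.50,-.027,.25],Rt),([a[0]-.03,a[1],a[2]],Rt),(a,Rt))
E
```

```text
[ 0.58446791 -0.02641333  0.23156969]
row [-0.002  0.001  0.228] [-230.7  -15.6  -28.2]
row [0.297 0.035 0.226] [-353.6  -47.7  -28.7]
row [0.297 0.035 0.226] [-364.9    5.6  -10.4]
row [0.297 0.035 0.226] [-371.5   34.9  -10.4]
```

```bash
python3 -m creep '0 0 0.1 -60 -4 -28 -1;0 0 0.228 -120 -8 -28 -1;0 0 0.228 -180 -12 -28 -1;0 0 0.228 -230 -16 -28 -1;0.15 0.018 0.227 -280 -32 -28 -1;0.297 0.035 0.226 -330 -46 -28 -1;0.297 0.035 0.226 -354 -48 -28 -1;0.297 0.035 0.226 -365 -20 -20 -1;0.297 0.035 0.226 -365 5 -10 -1;0.297 0.035 0.226 -365 5 -10 -1'
python3 - <<'E'
from h import *
st(); snap("side","s3"); snap("top","t3")
b=cv2.resize(cv2.imread("pics/s3.png")[140:290,180:340],None,fx=5,fy=4,interpolation=2)[:, :]; cv2.imwrite("pics/v3.png",cv2.resize(cv2.imread("pics/s3.png")[140:290,180:340],None,fx=4,fy=4,interpolation=2))
E
```

```text
clock: 4.5
tcp_pos: [0.5506, -0.0252, 0.2147]
orientation: [-2.065, -2.052, 0.311]
contact_force: [0.0, -0.4, -3.7]
grip_width: 0.0097
gripper_force: 108.4
{'clock': 4.5, 'joints': [-0.4517, 0.5103, 0.5581, 1.6839, -0.245, 1.3318, 0.1769], 'tcp_pos': [0.5506, -0.0252, 0.2147], 'orientation': [-2.0653, -2.0518, 0.3114], 'contact_force': [0.0339, -0.4349, -3.6586], 'grip_width': 0.0097, 'gripper_force': 108.414}
```

View pics/v3.png

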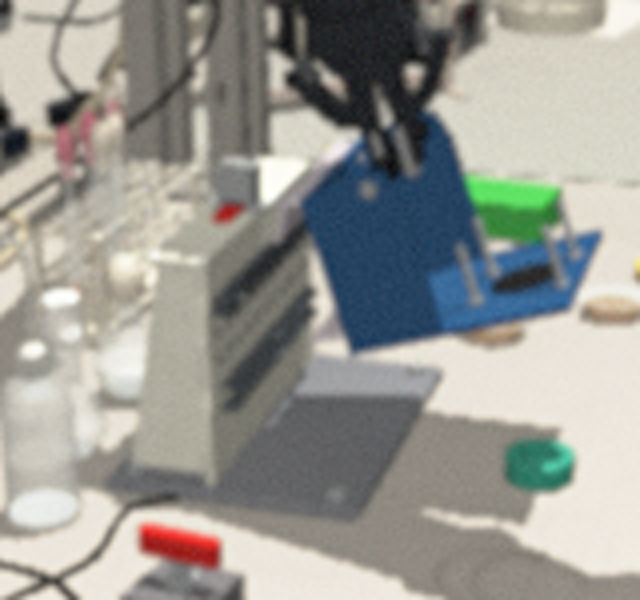

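```bash
python3 - <<'E'
from h import *
s=status.get_obs(); Rt=R.from_rotvec(s["orientation"]); H=np.array(s["tcp_pos"])-Rt.apply([0,0,.0153])
ax=Rt.as_matrix(); Rsh=R.from_matrix(np.stack([ax[:,1],ax[:,0],-ax[:,2]],1)); print("handle",H,"shelf rot",Rsh.as_rotvec())
pad=H+Rsh.apply([-.066,0,-.1085])
rods=H+Rsh.apply([[-.066+a,b,-.067] for a in(-.032,.032) for b in(-.03,.03)])
for n,f in(("side","s3"),("top","t3")):
    p=cv2.imread(f"pics/{f}.png"); P=cloud(n,np.load(f"pics/{f}.npy"))
    u,v=proj(n,pad)[0]; a,b=int(u)-14,int(v)-14; w=p[b:b+28,a:a+28].max(2)<60
    k,l,sx,ce=cv2.connectedComponentsWithStats(w.astype(np.uint8)); 
    print(n,"pad pred",(u,v),[(sx[i,4],(ce[i]+[a,b]).round(1)) for i in range(1,k) if sx[i,4]>15],"rods",proj(n,rods).round(1).tolist())
    if n=="side": print("side pts stand flange L front/back top",proj(n,O+RS.apply([[0,.12,.181],[.046,.12,.181],[-.110,.13,.01],[.018,0,.212]])).round(1).tolist())
    # blue plane fit of tray/pad area
    for i in range(1,k):
        if sx[i,4]>40: q=P[b:b+28,a:a+28][l==i]; q=q[~np.isnan(q[:,0])]; c=np.median(q,0); print("pad depth centre",c,"pred",pad)
st_=P
E
```

```text
handle [ 0.55388882 -0.02623338  0.23066004] shelf rot [ 0.00144461  0.30119878 -0.00775975]
side pad pred (np.float64(312.1510989188205), np.float64(208.82626167550777)) [(np.int32(39), array([310.8, 209.2]))] rods [[320.7, 190.0], [317.1, 196.7], [300.0, 194.5], [295.6, 201.2]]
side pts stand flange L front/back top [[232.4, 205.7], [216.6, 204.2], [270.7, 268.0], [240.2, 181.5]]
top pad pred (np.float64(290.98300439964146), np.float64(228.8817580327104)) [(np.int32(92), array([295.4, 230.3]))] rods [[301.9, 234.8], [280.2, 234.7], [301.7, 213.3], [280.4, 213.2]]
pad depth centre [ 0.45245691 -0.03710011  0.14962174] pred [ 0.45867476 -0.02546298  0.14662469]
```

```bash
python3 - <<'E'
import h; from h import *
h.PZ=.0153
go(hang(-.0015,.035,.3),hang(-.0015,.012,.3),hang(-.0015,.003,.3))
E
```

```text
row [-0.001 -0.     0.   ] [ 0.1 27.5 -9.5]
row [-0.001 -0.     0.   ] [ 0.1 34.3 12.5]
row [-0.001 -0.     0.   ] [ 0.  37.  21.1]
```

```bash
python3 -m creep '0 0 0 0 14 -9.5 -1;0 0 0 0 27.5 -9.5 -1;0 0 0 0 27.5 -9.5 -1'; python3 -m creep '0 0 0 0 3.5 11 -1;0 0 0 0 6.8 22 -1;0 0 0 0 6.8 22 -1'; python3 -m creep '0 0 0 0 1.3 4.3 -1;0 0 0 0 2.7 8.6 -1;0 0 0 0 2.7 8.6 -1'
python3 - <<'E'
import h; from h import *
h.PZ=.0153
snap("side","s4"); cv2.imwrite("pics/v4.png",cv2.resize(cv2.imread("pics/s4.png")[150:270,200:330],None,fx=5,fy=5,interpolation=2))
s=status.get_obs(); Rt=R.from_rotvec(s["orientation"]); H=np.array(s["tcp_pos"])-Rt.apply([0,0,.0153]);ax=Rt.as_matrix(); Rsh=R.from_matrix(np.stack([ax[:,1],ax[:,0],-ax[:,2]],1))
print("strip in groove",(RS.inv().apply(H+Rsh.apply([.08,0,-.024])-O)-[-.004,0,.15])*1000)
E
```

```text
clock: 4.97
tcp_pos: [0.5794, -0.0262, 0.2176]
orientation: [-2.067, -2.052, 0.308]
contact_force: [-0.4, -0.3, -3.9]
grip_width: 0.01
gripper_force: 108.4
clock: 5.35
tcp_pos: [0.5782, -0.026, 0.1938]
orientation: [-2.066, -2.05, 0.31]
contact_force: [-1.0, -0.4, -3.5]
grip_width: 0.0099
gripper_force: 108.4
clock: 5.72
tcp_pos: [0.5793, -0.0262, 0.1859]
orientation: [-2.067, -2.052, 0.308]
contact_force: [0.1, 0.5, -3.7]
grip_width: 0.0101
gripper_force: 108.4
strip in groove [-0.45250834  0.1694982   4.3368336 ]
```

View pics/v4.png

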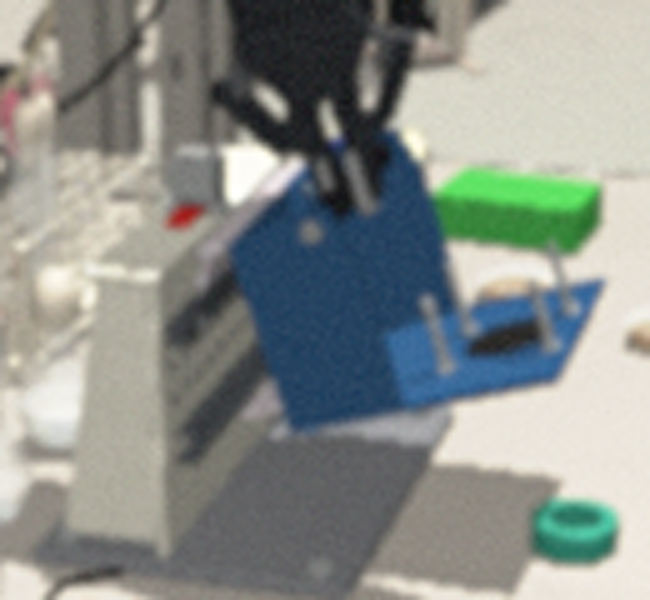

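```bash
python3 -m creep '0 0 0 0 0.6 1.9 -1;0 0 0 0 0.6 1.9 -1'|sed -n '2p;4p';  python3 -m creep '0 0 0 0 0.4 1.4 -1;0 0 0 0 0.4 1.4 -1'|sed -n '2p;4p';  python3 -m creep '0 0 0 0 0.3 1 -1;0 0 0 0 0.3 1 -1'|sed -n '2p;4p'
```

```text
tcp_pos: [0.5796, -0.0263, 0.1842]
contact_force: [0.5, -0.4, -3.4]
tcp_pos: [0.5798, -0.0262, 0.1829]
contact_force: [0.7, -0.4, -3.1]
tcp_pos: [0.5799, -0.0262, 0.182]
contact_force: [2.4, -0.1, -2.2]
```

```bash
cat > sw.py <<'E'
import h,sys; from h import *
h.PZ=.0153
s=status.get_obs(); Rt=R.from_rotvec(s["orientation"]); H=np.array(s["tcp_pos"])-Rt.apply([0,0,.0153]);ax=Rt.as_matrix(); Rsh=R.from_matrix(np.stack([ax[:,1],ax[:,0],-ax[:,2]],1))
e=(RS.inv().apply(H+Rsh.apply([.08,0,-.024])-O)-[-.004,0,.15]); print("strip in groove",e*1000,"tilt",Rsh.as_rotvec(), s["contact_force"])
E
python3 - <<'E'
from sw import *
for k,t in((.2,.24),(.4,.18),(.6,.12),(.8,.06),(1,0)): go(hang(e[0]+k*(-.0015-e[0]),e[2]+k*(.001-e[2]),t,e[1]))
E
```

```text
strip in groove [0.00324098 0.18699535 0.1964179 ] tilt [ 0.00225307  0.29740432 -0.00765837] [ 2.39793515 -0.11122723 -2.15282633]
row [-0.057 -0.001  0.   ] [ 0.  -0.7  4.5]
row [-0.117 -0.001  0.   ] [ 0.  -1.1  9.3]
row [-0.177 -0.001  0.   ] [ 0.  -1.3 14.1]
row [-0.237 -0.001  0.   ] [ 0.  -1.1 18.8]
row [-0.297 -0.001  0.   ] [ 0.  -0.7 23.5]
```

```bash
python3 -m creep '-0.03 0 0 0 -0.3 2.3 -1;-0.057 0 0 0 -0.7 4.5 -1;-0.087 0 0 0 -0.9 6.9 -1;-0.117 0 0 0 -1.1 9.3 -1;-0.117 0 0 0 -1.1 9.3 -1'; python3 sw.py;  python3 -m creep '-0.03 0 0 0 0 2.4 -1;-0.06 0 0 0 0 4.8 -1;-0.06 0 0 0 0 4.8 -1'; python3 sw.py
```

```text
clock: 7.15
tcp_pos: [0.5763, -0.026, 0.1736]
orientation: [-2.135, -2.118, 0.188]
contact_force: [4.2, 0.5, -3.8]
grip_width: 0.0101
gripper_force: 110.4
strip in groove [-0.3738714   0.4251944   0.82051663] tilt [ 0.00218657  0.17896134 -0.00778248] [ 4.24102012  0.5082509  -3.78445455]
clock: 7.52
tcp_pos: [0.5751, -0.026, 0.1689]
orientation: [-2.167, -2.15, 0.128]
contact_force: [3.4, -0.2, -2.8]
grip_width: 0.0097
gripper_force: 110.5
strip in groove [-0.28599895  0.3294498   0.68049068] tilt [ 0.00187238  0.12055391 -0.00771752] [ 3.37498265 -0.24106542 -2.75128134]
```

```bash
python3 -m creep '-0.03 0 0 0 0.5 2.4 -1;-0.06 0 0 0 1 4.8 -1;-0.06 0 0 0 1 4.8 -1'; python3 sw.py;  python3 -m creep '-0.03 0 0 0 0.2 2.4 -1;-0.06 0 0 0 0.4 4.8 -1;-0.06 0 0 0 0.4 4.8 -1'; python3 sw.py; python3 - <<'E'
from h import *
snap("side","s5"); cv2.imwrite("pics/v5.png",cv2.resize(cv2.imread("pics/s5.png")[150:270,200:330],None,fx=5,fy=5,interpolation=2))
E
```

```text
clock: 7.9
tcp_pos: [0.5747, -0.0262, 0.1639]
orientation: [-2.197, -2.18, 0.067]
contact_force: [-0.2, 0.7, 0.1]
grip_width: 0.0097
gripper_force: 110.8
strip in groove [0.16826636 0.21770334 0.1266274 ] tilt [ 0.00159904  0.06309605 -0.00770461] [-0.24437735  0.68347292  0.08413178]
clock: 8.28
tcp_pos: [0.5743, -0.0262, 0.159]
orientation: [-2.227, -2.21, 0.003]
contact_force: [-3.6, 1.4, 4.3]
grip_width: 0.0095
gripper_force: 111.3
strip in groove [ 0.45010223  0.2086007  -0.02817753] tilt [ 0.00153242  0.00422104 -0.00769891] [-3.64860881  1.39328117  4.26799248]
```

View pics/v5.png

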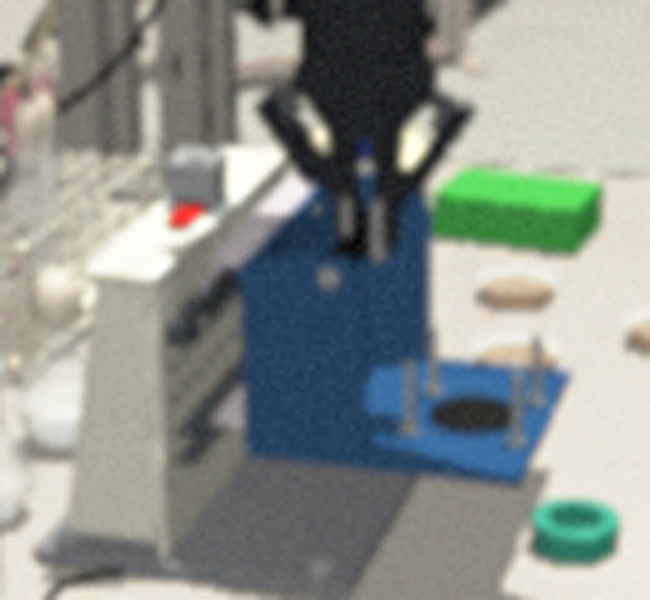

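The shelf is level with the tongue in the channel. I release it and back straight up.

```bash
python3 -m creep '0 0 0 0 0 0 -0.3;0 0 0 0 0 0 0;0 0 0 0 0 0 0;0 0 0 0 0 0 0.05;0 0 0 0 0 0 0.05'; python3 -m creep '0 0 0 0 0 -40 0.05;0 0 0 0 0 -100 0.05;0 0 0 0 0 -140 0.05;0 0 0 100 0 -160 0.05;0 0 0 150 0 -160 0.05;0 0 0 200 0 -160 0.05;0 0 0 250 0 -160 0.05;0 0 0 250 0 -160 0.05'
python3 - <<'E'
from h import *
st()
p,d=snap("top","t6"); P=cloud("top",d); z=P[...,2]; V=p.max(2)
u,v=proj("top",O+RS.apply([-.006-.146,0,.0425]))[0]; a,b=int(u)-16,int(v)-16; w=V[b:b+32,a:a+32]<60
k,l,sx,ce=cv2.connectedComponentsWithStats(w.astype(np.uint8)); print("pad pred",u,v,[(sx[i,4],(ce[i]+[a,b]).round(1)) for i in range(1,k)])
# blue tray plane
Hs=cv2.cvtColor(p,cv2.COLOR_RGB2HSV); m=(Hs[...,0]>95)&(Hs[...,0]<125)&(Hs[...,1]>120)&(abs(P[...,0]-.51)<.045)&(abs(P[...,1]+.027)<.09)&(z>.02)&(z<.06)
q=P[m]; A=np.c_[q[:,:2]-[.51,-.027],np.ones(len(q))]; f=np.linalg.lstsq(A,q[:,2],rcond=None)[0]; print("tray plane slopes/z",f,len(q), "x,y range",q[:,:2].min(0),q[:,:2].max(0))
cv2.imwrite("pics/v6.png",cv2.resize(p[130:260,225:355,::-1],None,fx=4.5,fy=4.5,interpolation=2))
E
```

```text
clock: 8.95
tcp_pos: [0.5753, -0.0262, 0.1587]
orientation: [-2.229, -2.211, 0.001]
contact_force: [0.6, -0.2, -0.2]
grip_width: 0.045
gripper_force: 0.0
clock: 9.95
tcp_pos: [0.5759, 0.231, 0.3181]
orientation: [-2.216, -2.221, 0.0]
contact_force: [1.1, -0.4, -0.2]
grip_width: 0.0445
gripper_force: 0.0
{'clock': 9.95, 'joints': [-0.8659, 0.3452, 0.5141, 1.6112, -0.181, 1.2339, -0.3144], 'tcp_pos': [0.5759, 0.231, 0.3181], 'orientation': [-2.216, -2.2213, 0.0003], 'contact_force': [1.0949, -0.4337, -0.202], 'grip_width': 0.0445, 'gripper_force': 0.0}
pad pred 290.88873997486064 214.95908211627477 [(np.int32(207), array([290.4, 213.8]))]
tray plane slopes/z [0.00122425 0.00099574 0.05800612] 266 x,y range [ 0.46777218 -0.0996656 ] [0.55405922 0.05351974]
```

View pics/v6.png

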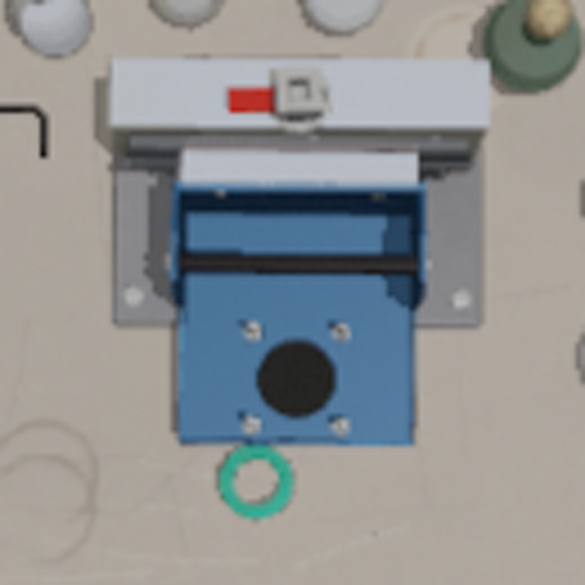

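The top view shows the shelf square on the rail with its pad at crop (297,378). I'll repeat the height and level check with a correct filter, and measure the key.

```bash
python3 - <<'E'
from h import *
p=cv2.imread("pics/t6.png")[:,:,::-1]; P=cloud("top",np.load("pics/t6.npy")); z=P[...,2]
print("pad pred",proj("top",O+RS.apply([-.006-.146,0,.0665])),"meas",ray("top",290.4,213.8,.0665))
Hs=cv2.cvtColor(np.ascontiguousarray(p),cv2.COLOR_RGB2HSV); m=(Hs[...,0]>95)&(Hs[...,0]<125)&(Hs[...,1]>120)&(abs(P[...,0]-.51)<.04)&(abs(P[...,1]+.027)<.07)&(z>.03)&(z<.085)
q=P[m]; A=np.c_[q[:,:2]-[.51,-.027],np.ones(len(q))]; 
for _ in range(3):
    f=np.linalg.lstsq(A,q[:,2],rcond=None)[0]; k=abs(A@f-q[:,2])<.006; A,q=A[k],q[k]
print("tray",f,len(q))
# back plate white top line yaw; key pose from this frame
R_,h=Hs,Hs[...,0]
m=(Hs[...,1]>150)&((h<10)|(h>170)); m[:165]=0; m[200:]=0; m[:,:180]=0; m[:,215:]=0
c=np.argwhere(m)[:,::-1]; 
for zz in (.075,): 
    q=np.array([ray("top",*x,zz) for x in c]); print("key",len(c),cv2.minAreaRect((q[:,:2]*1000).astype(np.float32)))
tm=m&(z>.075); q=P[tm]; print("key top depth",tm.sum(),q.mean(0),cv2.minAreaRect((q[:,:2]*1000).astype(np.float32)))
cv2.imwrite("pics/v7.png",np.vstack([cv2.resize(p[160:205,175:220,::-1],None,fx=7,fy=7,interpolation=2), cv2.resize(cv2.imread("pics/side0.png")[262:312,200:250],None,fx=6.3,fy=6.3,interpolation=2)[:, :315]])[:600])
E
```

```text
pad pred [[290.91519672 214.42213842]] meas [ 0.507708   -0.02422778  0.0665    ]
tray [ 0.0179684  -0.00404096  0.06212342] 732
key 56 ((615.0578002929688, 271.2947998046875), (11.615982055664062, 50.855072021484375), 81.18849182128906)
key top depth 40 [0.5819214  0.22687645 0.29979074] ((589.254638671875, 237.981689453125), (104.30033874511719, 42.834007263183594), 49.2852668762207)
```

View pics/v7.png

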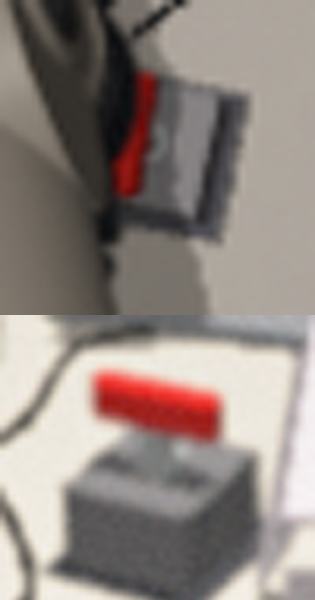

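```bash
python3 - <<'E'
from h import *
p=cv2.imread("pics/top0.png"); P=cloud("top",np.load("pics/top0.npy")); z=P[...,2]; Hs=cv2.cvtColor(p,cv2.COLOR_BGR2HSV)
red=(Hs[...,1]>120)&((Hs[...,0]<10)|(Hs[...,0]>170))
m=red.copy(); m[:165]=0; m[205:]=0; m[:,:180]=0; m[:,215:]=0
c=np.argwhere(m)[:,::-1]; print("key n",len(c),"mean z.065",ray("top",*c.mean(0),.065), "px",c.mean(0),c.min(0),c.max(0))
q=np.array([ray("top",*x,.065) for x in c])[:,:2]; w,v=np.linalg.eigh(np.cov(q.T)); print("axis ang deg",np.degrees(np.arctan(v[1,1]/v[0,1])),"rect",cv2.minAreaRect((q*1000).astype(np.float32)))
m=red.copy(); m[:140]=0; m[165:]=0; m[:,:265]=0; m[:,300:]=0
c=np.argwhere(m)[:,::-1]; zz=np.nanmedian(z[m]); q=np.array([ray("top",*x,zz) for x in c])[:,:2]; print("cam n",len(c),"z",zz,q.mean(0),"rect",cv2.minAreaRect((q*1000).astype(np.float32)))
g=p.sum(2)
print(g[142:160,283:302]//3)
# side view key: silhouette centre ray vs top estimate
s=cv2.imread("pics/side0.png"); Hs=cv2.cvtColor(s,cv2.COLOR_BGR2HSV); red=(Hs[...,1]>120)&((Hs[...,0]<10)|(Hs[...,0]>170)); red[:265]=0; red[315:]=0; red[:,:205]=0; red[:,245:]=0
c=np.argwhere(red)[:,::-1]; print("side key px",len(c),c.mean(0),c.min(0),c.max(0),"pos at z.065",ray("side",*c.mean(0),.065))
E
```

```text
key n 71 mean z.065 [0.61777597 0.27280137 0.065     ] px [193.57746479 178.56338028] [191 170] [196 187]
axis ang deg -8.319665421677097 rect ((617.9328002929688, 272.5331726074219), (12.722969055175781, 53.35770797729492), 81.22350311279297)
cam n 50 z 0.18602591905150606 [0.67450219 0.00318536] rect ((674.5043334960938, 3.191134452819824), (25.485332489013672, 11.455002784729004), 89.59060668945312)
[[150 150 149 148 149 149 148 148 148 148 147 147 145 140 139 141 140 147
  162]
 [174 174 173 174 175 174 174 173 174 174 174 174 173 172 171 171 171 173
  178]
 [183 183 183 183 181 180 178 178 178 177 179 178 179 181 184 183 183 184
  184]
 [184 177 159 166 170 170 168 168 168 168 168 168 170 177 183 184 183 183
  183]
 [184 175 143 154 166 165 165 165 166 165 165 166 165 172 183 184 183 184
  184]
 [184 174 137 150 166 161 140 132 126 126 139 161 165 166 174 183 183 184
  183]
 [184 172 126 141 164 155 111  85  92  91 117 158 164 165 170 180 184 184
  184]
 [143 134  97 126 165 160 142 148 151 141 124 159 162 152 153 171 183 184
  184]
 [ 88  83  75 118 166 162 154 165 165 155 126 
[... 176 characters left out ...]
8 172 184 184
  183]
 [ 89  83  74 120 165 164 162 163 166 166 165 166 166 165 163 169 183 184
  184]
 [ 92  89  66 108 151 147 137 137 136 137 137 135 131 139 165 164 184 183
  183]
 [169 159 112 102  99  95  85  84  85  85  84  82  79 114 172 178 184 184
  183]
 [184 181 167 140 105  97  64  73  72  86 108 103 133 157 179 184 184 183
  184]
 [183 183 182 172 153 153 148 149 150 152 155 154 159 165 183 184 184 184
  183]
 [130 128 128 125 118 134 152 155 166 162 149 132 109 108 124 124 125 126
  126]
 [ 81  78  78  79  81  94 107 107 117 117 105  91  75  74  74  74  74  73
   75]]
side key px 141 [224.66666667 275.93617021] [215 271] [234 281] pos at z.065 [0.62106341 0.26827995 0.065     ]
```

```bash
python3 - <<'E'
from h import *
print(ray("top",291.1,149.4,.212))
go(([.618,.2715,.17],tool(-1.716)),([.618,.2715,.066],tool(-1.716)))
E
```

```text
[ 0.67642605 -0.02667979  0.212     ]
row [-2.000e-03  1.000e-03  1.714e+00] [ 44.4  41.6 167. ]
row [-2.000e-03  1.000e-03  1.714e+00] [ 44.3  41.9 271. ]
```

```bash
python3 -m creep '0 0 0.17 5 5 20 0;0 0 0.35 10 10 40 0;0 0 0.52 20 20 60 0;0 0 0.7 30 30 80 0;0 0 0.87 44 42 100 0;0 0 1.05 44 42 120 0;0 0 1.22 44 42 140 0;0 0 1.4 44 42 160 0;0 0 1.57 44 42 167 0;0 0 1.714 44 42 167 0'; python3 -m creep '0 0 0 0 0 0 -0.3;0 0 0 0 0 0 -0.3' 90
python3 - <<'E'
from h import *
st(); go(([.618,.2715,.066],tool(-1.716)))
E
```

```text
clock: 11.25
tcp_pos: [0.6197, 0.2652, 0.1516]
orientation: [3.131, -0.249, -0.003]
contact_force: [0.6, 0.0, 0.4]
grip_width: 0.0427
gripper_force: 0.0
clock: 11.5
tcp_pos: [0.62, 0.2665, 0.1524]
orientation: [-3.132, 0.235, 0.002]
contact_force: [0.2, -0.8, 0.4]
grip_width: 0.0298
gripper_force: 0.0
{'clock': 11.5, 'joints': [-1.0349, 0.6946, 0.8245, 1.6653, -0.5769, 1.0422, -1.7445], 'tcp_pos': [0.62, 0.2665, 0.1524], 'orientation': [-3.1319, 0.2346, 0.0016], 'contact_force': [0.1523, -0.8073, 0.4017], 'grip_width': 0.0298, 'gripper_force': 0.0}
row [-0.001  0.001 -0.004] [ -2.6  -4.6 105.1]
```

```bash
python3 -m creep '0 0 0 -2.6 -4.6 40 -0.3;0 0 0 -2.6 -4.6 40 -0.3'
python3 - <<'E'
from h import *
go(([.618,.2715,.066],tool(-1.716)))
E
```

```text
clock: 11.75
tcp_pos: [0.6155, 0.2724, 0.1097]
orientation: [3.132, -0.234, -0.01]
contact_force: [-0.3, -0.2, 0.2]
grip_width: 0.0301
gripper_force: 0.0
row [ 0.001  0.006 -0.004] [ 3.   0.4 62.4]
```

```bash
python3 -m creep '0 0 0 0.5 0.4 30 -0.3;0 0 0 0.5 0.4 62 -0.3;0 0 0 0.5 0.4 62 -0.3;0 0 0 0.5 0.4 62 -0.3'
python3 - <<'E'
from h import *
go(([.618,.2715,.066],tool(-1.716)))
E
```

```text
clock: 12.25
tcp_pos: [0.6193, 0.2719, 0.0521]
orientation: [-3.131, 0.237, -0.001]
contact_force: [-0.6, -0.2, 0.7]
grip_width: 0.0302
gripper_force: 0.0
row [-0.002 -0.001 -0.006] [-1.3  0.6  4.8]
```

```bash
python3 -m creep '0 0 0 -1 0.5 4 -0.3;0 0 0 -1 0.5 4 -1;0 0 0 -1 0.5 4 -1;0 0 0 -1 0.5 4 -1;0 0 0 -1 0.5 4 -1;0 0 0 -1 0.5 4 -1' 90
python3 - <<'E'
from h import *
st(); go(([.618,.2715,.066],tool(-1.716)))
E
```

```text
clock: 13.0
tcp_pos: [0.6174, 0.2719, 0.0469]
orientation: [-3.131, 0.237, 0.001]
contact_force: [-2.3, 0.0, 5.6]
grip_width: 0.0106
gripper_force: 88.4
{'clock': 13.0, 'joints': [-0.9849, 0.8107, 0.7267, 1.7203, -0.678, 0.8793, -1.6829], 'tcp_pos': [0.6174, 0.2719, 0.0469], 'orientation': [-3.131, 0.2369, 0.0014], 'contact_force': [-2.3449, 0.0158, 5.5836], 'grip_width': 0.0106, 'gripper_force': 88.4227}
row [-0.002  0.001 -0.006] [ 0.7  0.3 -0.4]
```

```bash
python3 -m creep '0 0 0 0 0 -30 -1;0 0 0 0 0 -80 -1;0 0 0 0 0 -140 -1;0 0 0 0 0 -200 -1;0 0 0 0 0 -245 -1;0 0 0 0 0 -245 -1'
python3 - <<'E'
from h import *
st(); go(([.6767,-.0268,.275+PZ],tool(-1.516)))
E
```

```text
clock: 13.75
tcp_pos: [0.6193, 0.2713, 0.2951]
orientation: [-3.128, 0.237, -0.007]
contact_force: [0.5, -0.1, -1.1]
grip_width: 0.0101
gripper_force: 88.4
{'clock': 13.75, 'joints': [-1.0973, 0.5701, 0.9252, 1.5239, -0.47, 1.2767, -1.835], 'tcp_pos': [0.6193, 0.2713, 0.2951], 'orientation': [-3.1283, 0.2371, -0.0069], 'contact_force': [0.5136, -0.0683, -1.1015], 'grip_width': 0.0101, 'gripper_force': 88.3587}
row [-0.004 -0.005 -0.206] [101.6 286.2  19.2]
```

```bash
python3 -m creep '0 0 -0.05 20 58 0 -1;0 0 -0.1 41 114 0 -1;0 0 -0.15 61 172 0 -1;0 0 -0.206 81 230 0 -1;0 0 -0.206 101.6 286 0 -1;0 0 -0.206 101.6 286 12 -1;0 0 -0.206 101.6 286 12 -1;0 0 -0.206 101.6 286 12 -1'
python3 - <<'E'
from h import *
s=st(); go(([.6767,-.0268,.26+PZ],tool(-1.516)))
for n,f in(("side","s8"),("top","t8")): p,d=snap(n,f)
T=np.array(s["tcp_pos"]); print("proj tcp+18 (handle)",[proj(n,T+[0,0,.018]).round(1).tolist() for n in("side","top")],"tip",[proj(n,T-[0,0,.043]).round(1).tolist() for n in("side","top")],"socket",[proj(n,[.6767,-.0268,.212]).round(1).tolist() for n in("side","top")])
for n,f in(("side","s8"),("top","t8")):
    p=cv2.imread(f"pics/{f}.png"); Hs=cv2.cvtColor(p,cv2.COLOR_BGR2HSV); m=((Hs[...,1]>110)&((Hs[...,0]<10)|(Hs[...,0]>170))).astype(np.uint8)
    u,v=proj(n,T)[0]; m[:, :int(u)-40]=0; m[:,int(u)+40:]=0; m[:int(v)-45]=0; m[int(v)+45:]=0
    k,l,sx,ce=cv2.connectedComponentsWithStats(m); print(n,[(sx[i].tolist(),ce[i].round(1)) for i in range(1,k) if sx[i,4]>5])
cv2.imwrite("pics/v8.png",cv2.resize(cv2.imread("pics/s8.png")[140:215,200:290],None,fx=8,fy=8,interpolation=2))
E
```

```text
clock: 14.75
tcp_pos: [0.6746, -0.0241, 0.2778]
orientation: [-3.138, -0.091, 0.004]
contact_force: [0.6, 0.6, -0.6]
grip_width: 0.0108
gripper_force: 88.4
{'clock': 14.75, 'joints': [-0.6133, 0.5653, 0.8596, 1.5392, -0.444, 1.2453, -1.1986], 'tcp_pos': [0.6746, -0.0241, 0.2778], 'orientation': [-3.1384, -0.0909, 0.0044], 'contact_force': [0.6414, 0.6298, -0.5867], 'grip_width': 0.0108, 'gripper_force': 88.446}
row [-0.002  0.003  0.003] [ 2.   2.8 17.8]
proj tcp+18 (handle) [[[239.4, 154.0]], [[290.2, 143.6]]] tip [[[240.1, 174.4]], [[290.2, 148.4]]] socket [[[239.9, 181.5]], [[291.1, 149.3]]]
side [([246, 115, 7, 7, 37], array([248.9, 118. ])), ([258, 115, 5, 6, 29], array([259.9, 117.4])), ([269, 115, 5, 5, 23], array([270.8, 116.9])), ([267, 126, 8, 7, 50], array([270.6, 129.1])), ([278, 126, 1, 7, 7], array([278., 129.])), ([230, 149, 5, 8, 34], array([232.2, 152.7])), ([242, 150, 7, 8, 44], array([244.7, 153.1])), ([234, 191, 6, 5, 19], array([236.5, 192.6]))]
top []
```

View pics/v8.png

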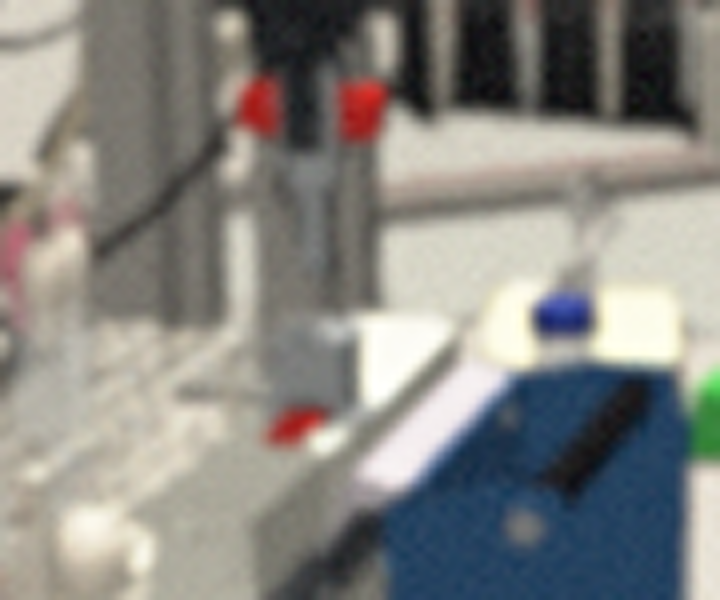

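```bash
python3 -m creep '0 0 0 1.6 2.8 8 -1;0 0 0 1.6 2.8 16 -1;0 0 0 1.6 2.8 16 -1;0 0 0 1.6 2.8 16 -1;0 0 0 1.6 2.8 16 -1'
python3 - <<'E'
from h import *
go(([.6763,-.0268,.245+PZ],tool(-1.516)))
E
```

```text
clock: 15.48
tcp_pos: [0.6766, -0.0293, 0.2629]
orientation: [-3.139, -0.086, 0.001]
contact_force: [-0.0, 0.3, -1.2]
grip_width: 0.0104
gripper_force: 88.4
row [-0.001  0.001  0.   ] [-0.1 -2.5 17.9]
```

```bash
for i in 1 2 3; do python3 -m creep '0 0 0 0 0 0 -1;0 0 0 0 0 0 -1' | sed -n 2p; done; python3 -m creep '0 0 0 0 -2 0 -1;0 0 0 0 -2 0 -1' | sed -n 2p;  python3 -m creep '0 0 0 0 0 0 -1' | sed -n 2p;  python3 -m creep '0 0 0 0 0 0 -1' | sed -n 2p
```

```text
tcp_pos: [0.6765, -0.0293, 0.2628]
tcp_pos: [0.6764, -0.0293, 0.2626]
tcp_pos: [0.6764, -0.0293, 0.2626]
tcp_pos: [0.6764, -0.0269, 0.2626]
tcp_pos: [0.6763, -0.0272, 0.2626]
tcp_pos: [0.6763, -0.0273, 0.2626]
```

```bash
for i in 1 2 3 4; do python3 -m creep '0 0 0 0 0 2 -1;0 0 0 0 0 4 -1;0 0 0 0 0 4 -1' | sed -n '2p;4p'; done
```

```text
tcp_pos: [0.6762, -0.0272, 0.2583]
contact_force: [-0.0, 1.1, 0.7]
tcp_pos: [0.6762, -0.0272, 0.2544]
contact_force: [-0.3, 0.3, -0.6]
tcp_pos: [0.6762, -0.0272, 0.2503]
contact_force: [0.3, -0.5, -1.1]
tcp_pos: [0.6762, -0.0272, 0.2464]
contact_force: [0.6, -0.5, -1.6]
```

```bash
for i in 1 2; do python3 -m creep '0 0 0 0 0 2 -1;0 0 0 0 0 3.5 -1;0 0 0 0 0 3.5 -1' | sed -n '2p;4p'; done; python3 -m creep '0 0 -0.1 0 0 0 -1;0 0 -0.2 0 0 0 -1;0 0 -0.3 0 0 0 -1;0 0 -0.3 0 0 0 -1'; python3 - <<'E'
from h import *
s=st(); print(s["moment"])
E
```

```text
tcp_pos: [0.6762, -0.0272, 0.2429]
contact_force: [-0.2, -0.3, -1.1]
tcp_pos: [0.6762, -0.0272, 0.2394]
contact_force: [-0.4, 0.0, -0.7]
clock: 19.48
tcp_pos: [0.6764, -0.0273, 0.2396]
orientation: [-3.091, -0.553, 0.001]
contact_force: [0.7, -0.3, -1.8]
grip_width: 0.0107
gripper_force: 88.2
{'clock': 19.475, 'joints': [-0.5545, 0.5729, 0.7627, 1.5768, -0.4213, 1.1641, -0.919], 'tcp_pos': [0.6764, -0.0273, 0.2396], 'orientation': [-3.0911, -0.5526, 0.0014], 'contact_force': [0.7024, -0.3231, -1.7845], 'grip_width': 0.0107, 'gripper_force': 88.201}
[-0.04270883 -0.21073347 -0.13592972]
```

```bash
python3 -m creep '0 0 -0.12 0 0 0 -1;0 0 -0.24 0 0 0 -1;0 0 -0.36 0 0 0 -1;0 0 -0.48 0 0 0 -1;0 0 -0.6 0 0 0 -1;0 0 -0.72 0 0 0 -1;0 0 -0.84 0 0 0 -1;0 0 -0.84 0 0 0 -1'; python3 -m creep '0 0 -0.12 0 0 0 -1;0 0 -0.24 0 0 0 -1;0 0 -0.36 0 0 0 -1;0 0 -0.36 0 0 0 -1;0 0 -0.36 0 0 0 -1'; python3 - <<'E'
from h import *
s=st(); print(s["moment"]); M=R.from_rotvec(s["orientation"]).as_matrix(); print("key theta",np.arctan2(M[1,1],M[0,1])+np.pi/2-SY)
E
```

```text
clock: 20.48
tcp_pos: [0.6768, -0.0279, 0.2396]
orientation: [-2.6, -1.763, -0.0]
contact_force: [3.2, -1.4, -3.8]
grip_width: 0.0106
gripper_force: 88.0
clock: 21.1
tcp_pos: [0.6771, -0.0279, 0.2396]
orientation: [2.245, 2.197, 0.001]
contact_force: [4.4, -1.9, -4.7]
grip_width: 0.0107
gripper_force: 87.9
{'clock': 21.1, 'joints': [-0.3742, 0.5064, 0.4716, 1.5635, -0.2461, 1.1306, 0.1302], 'tcp_pos': [0.6771, -0.0279, 0.2396], 'orientation': [2.2452, 2.197, 0.0005], 'contact_force': [4.3659, -1.9216, -4.7008], 'grip_width': 0.0107, 'gripper_force': 87.9396}
[-0.44467243 -1.24296903 -0.08824529]
key theta 1.5571196243401257
```

```bash
python3 -m creep '0 0 -0.05 0 0 0 -1;0 0 -0.1 0 0 0 -1;0 0 -0.1 0 0 0 -1;0 0 -0.1 0 0 0 -1'; python3 - <<'E'
from h import *
s=st(); print(s["moment"]); M=R.from_rotvec(s["orientation"]).as_matrix(); print("key theta",np.arctan2(M[1,1],M[0,1])+np.pi/2-SY)
snap("side","s9")
p=cv2.imread("pics/s9.png"); Hs=cv2.cvtColor(p,cv2.COLOR_BGR2HSV); m=((Hs[...,1]>110)&((Hs[...,0]<10)|(Hs[...,0]>170))).astype(np.uint8); m[:140]=0; m[225:]=0; m[:,:200]=0; m[:,290:]=0
k,l,sx,ce=cv2.connectedComponentsWithStats(m); print([(sx[i].tolist(),ce[i].round(1)) for i in range(1,k) if sx[i,4]>3]); print("cam pred",proj("side",O+RS.apply([[-.012,0,.188],[.018,.03,.188]])))
E
```

```text
clock: 21.6
tcp_pos: [0.6772, -0.0279, 0.2396]
orientation: [2.132, 2.306, 0.001]
contact_force: [4.1, -2.4, -5.2]
grip_width: 0.0107
gripper_force: 87.9
{'clock': 21.6, 'joints': [-0.359, 0.503, 0.4484, 1.5623, -0.2332, 1.1291, 0.2193], 'tcp_pos': [0.6772, -0.0279, 0.2396], 'orientation': [2.1325, 2.3063, 0.0006], 'contact_force': [4.0754, -2.4018, -5.2051], 'grip_width': 0.0107, 'gripper_force': 87.8718}
[-0.47106962 -1.32199725 -0.1507402 ]
key theta 1.6570787015186408
[([234, 162, 6, 10, 41], array([237.1, 166.6])), ([243, 190, 10, 3, 23], array([247.4, 191.1]))]
cam pred [[250.11232049 190.04235693]
 [237.09939585 192.38721896]]
```

The cam now shows at (247,191), pointing out over the shelf's back, so the shelf is locked. I withdraw the key.

```bash
python3 -m creep '0 0 0.05 0 0 0 -1;0 0 0.05 0 0 0 -1;0 0 0.05 0 0 -5 -1;0 0 0.05 0 0 -10 -1;0 0 0.05 0 0 -20 -1;0 0 0.05 0 0 -35 -1;0 0 0.05 0 0 -55 -1;0 0 0.05 0 0 -55 -1'; python3 - <<'E'
from h import *
s=st(); T=np.array(s["tcp_pos"])
p,d=snap("side","s10"); Hs=cv2.cvtColor(p,cv2.COLOR_RGB2HSV); m=((Hs[...,1]>110)&((Hs[...,0]<10)|(Hs[...,0]>170))).astype(np.uint8); m[:120]=0; m[225:]=0; m[:,:200]=0; m[:,290:]=0
k,l,sx,ce=cv2.connectedComponentsWithStats(m); print([(sx[i].tolist(),ce[i].round(1)) for i in range(1,k) if sx[i,4]>3]); print("handle pred",proj("side",T+[0,0,.018]))
go(([.6175,.2715,.15+PZ],tool(-1.740)))
E
```

```text
clock: 22.65
tcp_pos: [0.6772, -0.0273, 0.2972]
orientation: [2.184, 2.258, 0.004]
contact_force: [-0.5, -0.1, -1.1]
grip_width: 0.0105
gripper_force: 88.8
{'clock': 22.65, 'joints': [-0.3758, 0.4609, 0.475, 1.4955, -0.2189, 1.2357, 0.1619], 'tcp_pos': [0.6772, -0.0273, 0.2972], 'orientation': [2.1836, 2.258, 0.0042], 'contact_force': [-0.4683, -0.1302, -1.1405], 'grip_width': 0.0105, 'gripper_force': 88.7509}
[([278, 125, 7, 8, 50], array([280.8, 128.5])), ([267, 126, 8, 7, 50], array([270.6, 129.1])), ([233, 143, 6, 9, 43], array([235.9, 147.3])), ([242, 190, 11, 3, 29], array([247.3, 191. ]))]
handle pred [[238.72978042 147.0628773 ]]
row [-1.000e-03 -1.000e-03  1.774e+00] [300.3 -49.  146.2]
```

```bash
python3 - <<'E'
from h import *
go(([.6175,.2715,.12+PZ],tool(-.165)))
E
```

```text
row [ 0.    -0.002  0.199] [300.3 -49.  176.2]
```

```bash
python3 -m creep '0 0 0.05 60 -10 0 -1;0 0 0.1 120 -20 0 -1;0 0 0.15 180 -30 0 -1;0 0 0.199 240 -40 0 -1;0 0 0.199 300 -49 0 -1;0 0 0.199 300 -49 60 -1;0 0 0.199 300 -49 120 -1;0 0 0.199 300 -49 176 -1;0 0 0.199 300 -49 176 -1;0 0 0.199 300 -49 176 -1'; python3 -m creep '0 0 0 0 0 0 -1;0 0 0 0 0 0 -1;0 0 0 0 0 0 -1' >/dev/null; python3 - <<'E'
from h import *
st();go(([.6175,.2715,.085+PZ],tool(-.165)))
E
```

```text
clock: 23.95
tcp_pos: [0.6181, 0.2713, 0.1209]
orientation: [-2.396, -2.03, -0.003]
contact_force: [0.1, 0.2, 0.0]
grip_width: 0.0107
gripper_force: 88.7
{'clock': 24.325, 'joints': [-0.7761, 0.6149, 0.3917, 1.6713, -0.2849, 0.9112, -0.4382], 'tcp_pos': [0.6173, 0.2713, 0.1201], 'orientation': [-2.3956, -2.0299, -0.0019], 'contact_force': [0.5756, -0.4164, -0.2726], 'grip_width': 0.0107, 'gripper_force': 88.7277}
row [-0.    -0.002  0.   ] [ 0.1  0.2 35.1]
```

```bash
python3 -m creep '0 0 0 0 0 17 -1;0 0 0 0 0 34 -1;0 0 0 0 0 34 -1;0 0 0 0 0 34 -1'; for i in 1 2 3; do python3 -m creep '0 0 0 0 0 2 -1;0 0 0 0 0 4 -1;0 0 0 0 0 4 -1' | sed -n '2p;4p'; done
```

```text
clock: 24.82
tcp_pos: [0.6168, 0.271, 0.0847]
orientation: [-2.396, -2.03, 0.002]
contact_force: [-0.0, -0.1, -0.8]
grip_width: 0.0107
gripper_force: 88.7
tcp_pos: [0.6168, 0.2711, 0.081]
contact_force: [-0.4, -0.7, -1.0]
tcp_pos: [0.6167, 0.2711, 0.0768]
contact_force: [-0.3, -1.0, -0.3]
tcp_pos: [0.6166, 0.2711, 0.0727]
contact_force: [-0.6, -0.3, -1.0]
```

```bash
for i in 1 2 3; do python3 -m creep '0 0 0 0 0 4 -1;0 0 0 0 0 8 -1;0 0 0 0 0 8 -1' | sed -n '2p;4p'; done; python3 -m creep '0 0 0 0 0 0.7 -1;0 0 0 0 0 0.7 -1;0 0 0 0 0 0.7 -0.4;0 0 0 0 0 0.7 0;0 0 0 0 0 0.7 0;0 0 0 0 0 0.7 0;0 0 0 0 0 0.7 0'; python3 -m creep '0 0 0 0 0 -30 0;0 0 0 0 0 -90 0;0 0 0 0 0 -150 0;0 0 0 -60 0 -200 0;0 0 0 -120 0 -200 0;0 0 0 -180 0 -200 0;0 0 0 -240 -40 -200 0;0 0 0 -300 -80 -200 0;0 0 0 -350 -120 -200 0;0 0 0 -400 -120 -200 0'
python3 - <<'E'
from h import *
s=st(); p,d=snap("top","t11"); q,d2=snap("side","s11"); P=cloud("top",d); z=P[...,2]
def reds(im,a,b,c,e):
    Hs=cv2.cvtColor(im,cv2.COLOR_RGB2HSV); m=((Hs[...,1]>120)&((Hs[...,0]<10)|(Hs[...,0]>170))); w=np.zeros_like(m); w[b:e,a:c]=1; return m&w
m=reds(p,180,160,220,205); c=np.argwhere(m)[:,::-1]; print("key top",len(c),ray("top",*c.mean(0),.065),np.nanmax(z[m])); m=reds(q,205,260,250,315); c=np.argwhere(m)[:,::-1]; print("key side",len(c),c.mean(0),"pred",proj("side",[.617,.271,.065]))
m=reds(p,265,140,315,175); c=np.argwhere(m)[:,::-1]; print("cam",len(c),ray("top",*c.mean(0),.186))
m=np.zeros(z.shape,bool); m[170:300,330:470]=1; m&=(z>.009)&(z<.022); k,l,sx,ce=cv2.connectedComponentsWithStats(m.astype(np.uint8))
for i in range(1,k):
    if sx[i,4]>100: print("dish",ray("top",*ce[i],.015)[:2].round(4),sx[i,4],p[l==i].mean(0).round())
V=p.max(2); w=V[200:228,275:306]<60; k,l,sx,ce=cv2.connectedComponentsWithStats(w.astype(np.uint8)); print("pad",[(sx[i,4],ray("top",*(ce[i]+[275,200]),.0665)) for i in range(1,k) if sx[i,4]>50])
E
```

```text
tcp_pos: [0.6166, 0.271, 0.0645]
contact_force: [0.3, -0.5, -0.6]
tcp_pos: [0.6166, 0.271, 0.0565]
contact_force: [0.0, -0.3, -1.0]
tcp_pos: [0.6166, 0.271, 0.0486]
contact_force: [0.9, 0.4, -0.4]
clock: 27.95
tcp_pos: [0.6168, 0.2711, 0.0483]
orientation: [-2.395, -2.03, 0.001]
contact_force: [-0.3, 0.3, 1.0]
grip_width: 0.0428
gripper_force: 0.0
clock: 29.2
tcp_pos: [0.4351, -0.0944, 0.2482]
orientation: [-2.393, -2.031, -0.001]
contact_force: [1.5, -0.2, 0.2]
grip_width: 0.0429
gripper_force: 0.0
{'clock': 29.2, 'joints': [-0.5012, 0.0618, 0.6131, 2.0876, -0.0451, 1.0055, -0.0278], 'tcp_pos': [0.4351, -0.0944, 0.2482], 'orientation': [-2.3927, -2.0313, -0.0012], 'contact_force': [1.4571, -0.1851, 0.1781], 'grip_width': 0.0429, 'gripper_force': 0.0}
key top 70 [0.61602336 0.27271198 0.065     ] 0.08304258509225342
key side 102 [224.60784314 276.23529412] pred [[225.85030249 276.67526833]]
cam 56 [ 0.64753972 -0.02110885  0.186     ]
dish [ 0.551 -0.386] 271 [156. 142. 132.]
dish [ 0.5251 -0.2522] 275 [155. 142. 133.]
dish [ 0.4307 -0.3253] 278 [155. 142. 133.]
dish [ 0.392  -0.4262] 281 [176. 179.  49.]
dish [ 0.336  -0.2584] 275 [177. 179.  52.]
pad [(np.int32(236), array([ 0.50780715, -0.0245709 ,  0.0665    ]))]
```

```bash
python3 - <<'E'
from h import *
p=cv2.imread("pics/t11.png").astype(float)
w=(p[...,2]-p[...,:2].max(2)).clip(0)[145:172,275:310]
w[w<25]=0
for i,row in enumerate(w):
    if row.sum()>60: c=(row*np.arange(275,310)).sum()/row.sum(); print(145+i,c.round(2),row.sum().round(),ray("top",c,145+i,.186)[:2].round(4))
Y,X=np.nonzero(w); q=np.array([ray("top",x+275,y+145,.186)[:2] for y,x in zip(Y,X)]); print(cv2.minAreaRect((q*1000).astype(np.float32)))
print((p[143:158,283:302].sum(2)//3).astype(int))
E
```

```text
156 288.0 94.0 [ 0.6629 -0.018 ]
157 289.87 613.0 [ 0.66   -0.0232]
158 289.78 718.0 [ 0.6572 -0.023 ]
159 289.38 765.0 [ 0.6543 -0.0218]
160 289.26 782.0 [ 0.6515 -0.0214]
161 289.12 786.0 [ 0.6486 -0.021 ]
162 289.1 782.0 [ 0.6458 -0.021 ]
163 288.93 749.0 [ 0.6429 -0.0205]
164 288.57 687.0 [ 0.6401 -0.0195]
165 288.4 705.0 [ 0.6372 -0.019 ]
166 288.41 651.0 [ 0.6344 -0.019 ]
((647.2562866210938, -20.43085479736328), (18.827363967895508, 29.696781158447266), 78.50589752197266)
[[176 176 177 177 177 177 176 176 176 176 176 176 175 173 174 174 174 176
  180]
 [186 186 186 184 179 174 177 178 180 180 183 184 186 186 186 185 186 186
  186]
 [186 186 180 161 167 168 169 169 169 170 172 172 172 178 184 186 185 186
  186]
 [186 186 176 141 161 167 167 163 167 167 168 168 166 168 171 186 186 186
  186]
 [186 185 171 134 165 165 148 118 128 137 145 156 167 166 169 186 186 186
  186]
 [185 182 160 139 167 160 125  85  82  83 107 148 167 164 161 182 186 186
  186]
 [181 157 127 131 168 159 135 153 150 140 116 158 163 150 149 174 186 186
  186]
 [179 146 113 132 168 160 141 167 168 158 129 161 163 143 138 173 186 186
  186]
 [181 152 122 147 167 158 147 156 162 155 136 166 160 129 136 174 186 186
  186]
 [177 136 124 151 169 165 162 161 158 154 146 168 156 120 150 174 186 186
  185]
 [175 126 126 147 158 169 166 167 166 165 164 168 156 127 166 172 185 185
  186]
 [177 134 111  99 104 117 124 133 153 159 169 168 157 132 168 166 186 186
  186]
 [184 170 135  78  68  65  73  80 100 105 115 118 135 160 173 180 186 186
  186]
 [186 184 172 149 142  85  64  72  67  65  67  72 118 171 181 186 186 186
  186]
 [186 186 184 173 140  91  86  91  91  99 126 151 152 167 185 186 186 186
  186]]
```

The lock reads about 1.4 rad, the key is parked and the shelf is home. There are three amber dishes: B (.525,-.252), A (.551,-.386) and C (.431,-.325). The two yellow discs stay where they are. I start with B.

```bash
cat >> h.py <<'E'
def dishes():
    p,d=grab_frame("top"); P=cloud("top",d); z=P[...,2]; m=np.zeros(z.shape,bool); m[170:300,320:480]=1; m&=(z>.009)&(z<.022); k,l,sx,ce=cv2.connectedComponentsWithStats(m.astype(np.uint8))
    for i in range(1,k):
        if sx[i,4]>60: c=p[l==i].mean(0); print("yellow" if c[2]<90 else "AMBER",ray("top",*ce[i],.015)[:2].round(4),sx[i,4])
DT=tool(-np.pi/2)
def tgo(x,y,z): go(([x,y,z+PZ],DT))
E
python3 - <<'E'
from h import *
tgo(.525,-.252,.12)
E
```

```text
row [-0.002  0.     1.396] [-134.5  116.3  128.1]
```

```bash
python3 -m creep '0 0 0.18 -50 40 20 1;0 0 0.36 -90 80 40 1;0 0 0.54 -134 116 60 1;0 0 0.72 -134 116 80 1;0 0 0.9 -134 116 100 1;0 0 1.08 -134 116 128 1;0 0 1.26 -134 116 128 1;0 0 1.396 -134 116 128 1;0 0 1.396 -134 116 128 1;0 0 1.396 -134 116 128 1' 45; python3 - <<'E'
from h import *
st();tgo(.525,-.252,.001)
E
```

```text
clock: 30.55
tcp_pos: [0.5297, -0.2447, 0.1199]
orientation: [-3.14, -0.02, 0.002]
contact_force: [0.2, 0.1, -0.3]
grip_width: 0.0853
gripper_force: 0.0
{'clock': 30.55, 'joints': [-0.3077, 0.6217, 0.8838, 1.9177, -0.6135, 0.899, -0.6708], 'tcp_pos': [0.5297, -0.2447, 0.1199], 'orientation': [-3.1405, -0.0203, 0.002], 'contact_force': [0.1689, 0.0521, -0.2981], 'grip_width': 0.0853, 'gripper_force': 0.0}
row [-0.001  0.001  0.013] [ -4.7   7.3 118.9]
```

```bash
python3 -m creep '0 0 0.013 -4.7 7.3 40 1;0 0 0.013 -4.7 7.3 80 1;0 0 0.013 -4.7 7.3 80 1;0 0 0.013 -4.7 7.3 80 1;0 0 0.013 -4.7 7.3 80 1'; python3 - <<'E'
from h import *
tgo(.525,-.252,.001)
E
```

```text
clock: 31.18
tcp_pos: [0.5259, -0.2528, 0.0416]
orientation: [-3.141, 0.004, -0.002]
contact_force: [-0.9, 0.4, -0.8]
grip_width: 0.0853
gripper_force: 0.0
row [-0.    -0.001 -0.003] [-0.9 -0.8 40.6]
```

```bash
python3 -m creep '0 0 0 -0.9 -0.8 20 1;0 0 0 -0.9 -0.8 36 1;0 0 0 -0.9 -0.8 39 1;0 0 0 -0.9 -0.8 39 1;0 0 0 -0.9 -0.8 39 1';python3 -m creep '0 0 0 0 0 0 -1;0 0 0 0 0 0 -1;0 0 0 0 0 0 -1;0 0 0 0 0 0 -1;0 0 0 0 0 0 -1'; python3 -m creep '0 0 0 0 0 -15 -1;0 0 0 0 0 -30 -1;0 0 0 0 0 -30 -1'
```

```text
clock: 31.8
tcp_pos: [0.524, -0.2517, 0.0012]
orientation: [-3.141, 0.005, 0.001]
contact_force: [0.2, 0.2, 0.1]
grip_width: 0.0852
gripper_force: 0.0
clock: 32.42
tcp_pos: [0.524, -0.2515, 0.0018]
orientation: [-3.14, 0.005, 0.001]
contact_force: [-0.6, 1.0, 6.6]
grip_width: 0.0577
gripper_force: 46.6
clock: 32.8
tcp_pos: [0.5249, -0.2519, 0.0326]
orientation: [3.142, -0.005, 0.002]
contact_force: [-0.2, 0.2, -1.4]
grip_width: 0.058
gripper_force: 48.1
```

```bash
python3 -m creep '0 0 0 0 0 -60 -1;0 0 0 0 0 -120 -1;0 0 0 0 0 -167 -1;0 0 0 -5 -60 -167 -1;0 0 0 -9 -120 -167 -1;0 0 0 -13 -180 -167 -1;0 0 0 -17 -226 -167 -1;0 0 0 -17 -226 -167 -1;0 0 0 -17 -226 -167 -1;0 0 0 -17 -226 -167 -1'; python3 - <<'E'
from h import *
st();tgo(.508,-.0252,.09)
E
```

```text
clock: 34.05
tcp_pos: [0.5077, -0.0271, 0.1983]
orientation: [-3.141, 0.009, 0.002]
contact_force: [-0.1, -0.2, 0.6]
grip_width: 0.0577
gripper_force: 48.6
{'clock': 34.05, 'joints': [-0.9276, 0.4161, 1.1036, 2.03, -0.4544, 0.9673, -1.1664], 'tcp_pos': [0.5077, -0.0271, 0.1983], 'orientation': [-3.1408, 0.009, 0.0018], 'contact_force': [-0.0776, -0.2151, 0.5681], 'grip_width': 0.0577, 'gripper_force': 48.6064}
row [-0.001  0.001 -0.006] [  0.5  -1.8 108.3]
```

```bash
python3 -m creep '0 0 0 0.4 -1.8 30 -1;0 0 0 0.4 -1.8 60 -1;0 0 0 0.4 -1.8 90 -1;0 0 0 0.4 -1.8 112 -1;0 0 0 0.4 -1.8 112 -1;0 0 0 0.4 -1.8 112 -1;0 0 0 0.4 -1.8 112 -1'; python3 - <<'E'
from h import *
tgo(.508,-.0252,.0683)
E
```

```text
clock: 34.92
tcp_pos: [0.5087, -0.0239, 0.0871]
orientation: [-3.14, 0.006, -0.001]
contact_force: [-1.1, 0.2, -1.0]
grip_width: 0.0582
gripper_force: 48.6
row [-0.001 -0.    -0.004] [-0.7  1.3 18.8]
```

```bash
python3 -m creep '0 0 0 -0.7 1 8 -1;0 0 0 -0.7 1 15 -1;0 0 0 -0.7 1 15 -1;0 0 0 -0.7 1 15 -1'; for i in 1 2 ; do python3 -m creep '0 0 0 0 0 1.5 -1;0 0 0 0 0 1.5 -1' | sed -n '2p;4p'; done
```

```text
clock: 35.42
tcp_pos: [0.5072, -0.0246, 0.0711]
orientation: [-3.141, 0.005, 0.003]
contact_force: [-0.4, -0.3, -1.1]
grip_width: 0.0581
gripper_force: 48.6
tcp_pos: [0.5073, -0.0245, 0.0697]
contact_force: [0.4, -0.0, -0.3]
tcp_pos: [0.5072, -0.0246, 0.0681]
contact_force: [0.9, -0.6, -0.1]
```

```bash
python3 -m creep '0 0 0 0 0 0.7 -1;0 0 0 0 0 0.7 -1;0 0 0 0 0 0.7 1;0 0 0 0 0 0.7 1;0 0 0 0 0 0.7 1'; python3 -m creep '0 0 0 0 0 -30 1;0 0 0 0 0 -80 1;0 0 0 0 0 -130 1;0 0 0 0 60 -130 1;0 0 0 0 120 -130 1;0 0 0 0 180 -130 1;0 0 0 0 200 -130 1;0 0 0 0 200 -130 1'; python3 - <<'E'
from h import *
dishes(); p,d=snap("top","t12"); P=cloud("top",d); z=P[...,2]
m=(abs(P[...,0]-.508)<.028)&(abs(P[...,1]+.025)<.045)&(z>.074)&(z<.09); c=np.argwhere(m)[:,::-1]; print(m.sum(),np.nanmean(P[m],0),cv2.minEnclosingCircle(np.array([ray("top",*x,.0815)[:2]*1000 for x in c],np.float32)))
cv2.imwrite("pics/v12.png",cv2.resize(p[130:250,235:345,::-1],None,fx=5,fy=5,interpolation=2))
E
```

```text
clock: 36.55
tcp_pos: [0.5073, -0.0246, 0.0675]
orientation: [-3.141, 0.005, 0.002]
contact_force: [-1.2, -0.3, -0.4]
grip_width: 0.0853
gripper_force: 0.0
clock: 37.55
tcp_pos: [0.5061, -0.2268, 0.1974]
orientation: [-3.141, 0.011, 0.002]
contact_force: [-0.5, 0.7, -0.2]
grip_width: 0.0856
gripper_force: 0.0
AMBER [ 0.598  -0.1353] 234
AMBER [ 0.4262 -0.3291] 215
yellow [ 0.392  -0.4261] 282
yellow [ 0.3346 -0.259 ] 262
287 [ 0.5081171  -0.02490194  0.07970922] ((508.2911376953125, -24.929227828979492), 29.828014373779297)
```

```bash
python3 -m creep '0 0 0 -20 -60 -50 1;0 0 0 -45 -120 -50 1;0 0 0 -70 -135 -50 1;0 0 0 -70 -135 -50 1'; python3 - <<'E'
from h import *
dishes()
tgo(.551,-.386,.12)
E
```

```text
clock: 38.15
tcp_pos: [0.4362, -0.085, 0.2467]
orientation: [-3.137, -0.007, 0.005]
contact_force: [0.8, 0.2, 0.3]
grip_width: 0.0855
gripper_force: 0.0
AMBER [ 0.5972 -0.1359] 239
AMBER [ 0.5509 -0.3863] 270
AMBER [ 0.4303 -0.3258] 273
yellow [ 0.3922 -0.4256] 283
yellow [ 0.3352 -0.2581] 279
row [-0.005  0.004  0.003] [114.9 301.8 124.6]
```

```bash
python3 -m creep '0 0 0 25 60 0 1;0 0 0 50 120 0 1;0 0 0 75 180 20 1;0 0 0 95 240 60 1;0 0 0 115 302 100 1;0 0 0 115 302 160 1;0 0 0 115 302 204 1;0 0 0 115 302 204 1;0 0 0 115 302 204 1;0 0 0 115 302 204 1'; python3 - <<'E'
from h import *
st(); tgo(.551,-.3863,.001)
E
```

```text
clock: 39.45
tcp_pos: [0.552, -0.3915, 0.044]
orientation: [-3.141, 0.003, 0.0]
contact_force: [-0.6, 0.6, 0.6]
grip_width: 0.0851
gripper_force: 0.0
{'clock': 39.45, 'joints': [0.0272, 0.8337, 0.7631, 1.7166, -0.7168, 0.8937, -0.4743], 'tcp_pos': [0.552, -0.3915, 0.044], 'orientation': [-3.141, 0.0033, 0.0004], 'contact_force': [-0.5731, 0.56, 0.5761], 'grip_width': 0.0851, 'gripper_force': 0.0}
row [-0.001  0.    -0.002] [-1.  -5.1 43. ]
```

```bash
python3 -m creep '0 0 0 -1 -5 20 1;0 0 0 -1 -5 38 1;0 0 0 -1 -5 42 1;0 0 0 -1 -5 42 1;0 0 0 -1 -5 42 1;0 0 0 -1 -5 42 1'; python3 -m creep '0 0 0 0 0 0 -1;0 0 0 0 0 0 -1;0 0 0 0 0 0 -1;0 0 0 0 0 0 -1;0 0 0 0 0 0 -1' 45; python3 -m creep '0 0 0 0 0 -30 -1;0 0 0 0 0 -90 -1;0 0 0 0 0 -150 -1;0 0 0 0 0 -205 -1;0 0 0 0 0 -205 -1'; python3 - <<'E'
from h import *
tgo(.508,-.025,.205)
E
```

```text
clock: 40.2
tcp_pos: [0.5503, -0.387, 0.0016]
orientation: [-3.141, 0.005, 0.001]
contact_force: [-0.6, -0.1, 0.5]
grip_width: 0.0854
gripper_force: 0.0
clock: 40.83
tcp_pos: [0.5503, -0.3868, 0.0018]
orientation: [-3.141, 0.005, 0.001]
contact_force: [-0.1, 2.0, 5.4]
grip_width: 0.058
gripper_force: 47.6
clock: 41.45
tcp_pos: [0.5519, -0.3892, 0.2111]
orientation: [3.138, -0.005, 0.009]
contact_force: [0.5, 0.1, -1.0]
grip_width: 0.058
gripper_force: 48.3
row [ 0.004 -0.006 -0.003] [ -45.2 -364.     4.6]
```

```bash
python3 -m creep '0 0 0 -8 -60 5 -1;0 0 0 -15 -120 5 -1;0 0 0 -23 -180 5 -1;0 0 0 -30 -240 5 -1;0 0 0 -38 -300 5 -1;0 0 0 -45 -364 5 -1;0 0 0 -45 -364 5 -1;0 0 0 -45 -364 5 -1;0 0 0 -45 -364 5 -1;0 0 0 -45 -364 5 -1'; python3 - <<'E'
from h import *
st(); tgo(.508,-.025,.1)
E
```

```text
clock: 42.7
tcp_pos: [0.5064, -0.0245, 0.2015]
orientation: [-3.141, 0.01, 0.002]
contact_force: [-0.2, -0.6, -1.2]
grip_width: 0.0575
gripper_force: 48.4
{'clock': 42.7, 'joints': [-0.938, 0.4063, 1.1058, 2.0297, -0.4429, 0.9708, -1.182], 'tcp_pos': [0.5064, -0.0245, 0.2015], 'orientation': [-3.1409, 0.0099, 0.002], 'contact_force': [-0.2353, -0.5596, -1.1668], 'grip_width': 0.0575, 'gripper_force': 48.3841}
row [-0.001  0.001 -0.006] [  1.7   0.5 101.5]
```

```bash
python3 -m creep '0 0 0 1.7 0.5 30 -1;0 0 0 1.7 0.5 60 -1;0 0 0 1.7 0.5 90 -1;0 0 0 1.7 0.5 101 -1;0 0 0 1.7 0.5 101 -1;0 0 0 1.7 0.5 101 -1;0 0 0 1.7 0.5 101 -1'; python3 - <<'E'
from h import *
tgo(.508,-.025,.0855)
E
```

```text
clock: 43.58
tcp_pos: [0.5087, -0.0231, 0.1013]
orientation: [-3.14, 0.005, -0.0]
contact_force: [0.4, -1.1, -1.1]
grip_width: 0.0578
gripper_force: 48.4
row [-0.001 -0.    -0.003] [-0.7  1.9 15.8]
```

```bash
python3 -m creep '0 0 0 -0.7 1.3 8 -1;0 0 0 -0.7 1.3 15 -1;0 0 0 -0.7 1.3 15 -1;0 0 0 -0.7 1.3 15 -1'; for i in 1 2 ; do python3 -m creep '0 0 0 0 0 1.2 -1;0 0 0 0 0 1.2 -1;0 0 0 0 0 1.2 -1' | sed -n '2p;4p'; done
```

```text
clock: 44.08
tcp_pos: [0.5073, -0.0245, 0.0854]
orientation: [-3.141, 0.005, 0.003]
contact_force: [0.4, -0.1, -0.1]
grip_width: 0.058
gripper_force: 48.4
tcp_pos: [0.5073, -0.0244, 0.0843]
contact_force: [0.4, 0.1, -1.1]
tcp_pos: [0.5073, -0.0244, 0.083]
contact_force: [0.5, -0.3, 0.0]
```

```bash
python3 -m creep '0 0 0 0 0 0.5 -1;0 0 0 0 0 0.5 -1;0 0 0 0 0 0.5 1;0 0 0 0 0 0.5 1;0 0 0 0 0 0.5 1'; python3 -m creep '0 0 0 0 0 -30 1;0 0 0 0 0 -80 1;0 0 0 0 0 -130 1;0 0 0 -20 30 -165 1;0 0 0 -70 60 -165 1;0 0 0 -70 60 -165 1'; python3 - <<'E'
from h import *
dishes(); p,d=snap("top","t13"); P=cloud("top",d); z=P[...,2]
m=(abs(P[...,0]-.508)<.04)&(abs(P[...,1]+.025)<.045)&(z>.088)&(z<.106); c=np.argwhere(m)[:,::-1]; print(m.sum(),np.nanmean(P[m],0),cv2.minEnclosingCircle(np.array([ray("top",*x,.0965)[:2]*1000 for x in c],np.float32)))
tgo(.430,-.325,.12)
E
```

```text
clock: 45.45
tcp_pos: [0.5073, -0.0244, 0.0826]
orientation: [-3.141, 0.005, 0.002]
contact_force: [-0.1, -0.0, -0.3]
grip_width: 0.0855
gripper_force: 0.0
clock: 46.2
tcp_pos: [0.4339, -0.0858, 0.2469]
orientation: [-3.134, 0.011, 0.005]
contact_force: [0.2, 0.1, -0.2]
grip_width: 0.0853
gripper_force: 0.0
AMBER [ 0.6172 -0.1363] 151
AMBER [ 0.5628 -0.134 ] 79
AMBER [ 0.4303 -0.3253] 272
yellow [ 0.3917 -0.4253] 278
yellow [ 0.3356 -0.2579] 273
323 [ 0.50860054 -0.02438188  0.09486529] ((509.7236633300781, -24.29905128479004), 44.30916976928711)
row [-0.004  0.001 -0.003] [ -6.6 241.9 126.7]
```

```bash
python3 -m creep '0 0 0 0 60 0 1;0 0 0 -3 120 20 1;0 0 0 -4 180 60 1;0 0 0 -6 240 110 1;0 0 0 -6 241 165 1;0 0 0 -6 241 205 1;0 0 0 -6 241 205 1;0 0 0 -6 241 205 1;0 0 0 -6 241 205 1'; python3 - <<'E'
from h import *
st(); tgo(.4303,-.3253,.0015)
E
```

```text
clock: 47.42
tcp_pos: [0.432, -0.3252, 0.0441]
orientation: [3.142, -0.003, 0.002]
contact_force: [-0.3, -0.7, -0.2]
grip_width: 0.0855
gripper_force: 0.0
{'clock': 47.425, 'joints': [-0.0427, 0.6571, 0.7667, 2.0554, -0.7093, 0.7098, -0.387], 'tcp_pos': [0.432, -0.3252, 0.0441], 'orientation': [3.1415, -0.0026, 0.0021], 'contact_force': [-0.3047, -0.7145, -0.2091], 'grip_width': 0.0855, 'gripper_force': 0.0}
row [ 0.    -0.001 -0.002] [-1.8  0.1 42.6]
```

```bash
python3 -m creep '0 0 0 -1.5 0 20 1;0 0 0 -1.5 0 38 1;0 0 0 -1.5 0 42 1;0 0 0 -1.5 0 42 1;0 0 0 -1.5 0 42 1;0 0 0 -1.5 0 42 1'; python3 -m creep '0 0 0 0 0 0 -1;0 0 0 0 0 0 -1;0 0 0 0 0 0 -1;0 0 0 0 0 0 -1;0 0 0 0 0 0 -1' 45; python3 -m creep '0 0 0 0 0 -30 -1;0 0 0 0 0 -90 -1;0 0 0 0 0 -150 -1;0 0 0 0 0 -205 -1;0 0 0 0 0 -205 -1'; python3 - <<'E'
from h import *
tgo(.508,-.025,.205)
E
```

```text
clock: 48.18
tcp_pos: [0.429, -0.3253, 0.0007]
orientation: [-3.141, 0.005, 0.001]
contact_force: [-0.9, -0.6, 0.8]
grip_width: 0.0851
gripper_force: 0.0
clock: 48.8
tcp_pos: [0.4289, -0.3251, 0.0011]
orientation: [-3.14, 0.005, 0.001]
contact_force: [-0.8, 1.0, 8.7]
grip_width: 0.0579
gripper_force: 46.2
clock: 49.42
tcp_pos: [0.4308, -0.327, 0.2092]
orientation: [3.14, -0.005, 0.009]
contact_force: [0.7, 0.1, 0.1]
grip_width: 0.058
gripper_force: 48.7
row [ 0.002 -0.005 -0.003] [  76.2 -302.3    4.1]
```

```bash
python3 -m creep '0 0 0 13 -60 0 -1;0 0 0 26 -120 0 -1;0 0 0 39 -180 0 -1;0 0 0 52 -240 0 -1;0 0 0 75 -302 0 -1;0 0 0 75 -302 0 -1;0 0 0 75 -302 0 -1;0 0 0 75 -302 0 -1;0 0 0 75 -302 0 -1'; python3 - <<'E'
from h import *
st(); tgo(.507,-.025,.115)
E
```

```text
clock: 50.55
tcp_pos: [0.5045, -0.025, 0.2056]
orientation: [-3.14, 0.009, 0.002]
contact_force: [-0.3, 0.3, 0.2]
grip_width: 0.0578
gripper_force: 48.7
{'clock': 50.55, 'joints': [-0.9465, 0.396, 1.1135, 2.0296, -0.4322, 0.9767, -1.1892], 'tcp_pos': [0.5045, -0.025, 0.2056], 'orientation': [-3.1403, 0.0094, 0.0024], 'contact_force': [-0.306, 0.3104, 0.2253], 'grip_width': 0.0578, 'gripper_force': 48.6879}
row [-0.001  0.002 -0.006] [ 2.7  0.1 90.6]
```

```bash
python3 -m creep '0 0 0 2.7 0 30 -1;0 0 0 2.7 0 60 -1;0 0 0 2.7 0 90 -1;0 0 0 2.7 0 90 -1;0 0 0 2.7 0 90 -1;0 0 0 2.7 0 90 -1'; python3 - <<'E'
from h import *
tgo(.507,-.025,.1005)
E
```

```text
clock: 51.3
tcp_pos: [0.5084, -0.0236, 0.1168]
orientation: [-3.14, 0.005, -0.001]
contact_force: [0.1, -0.1, -0.0]
grip_width: 0.0583
gripper_force: 48.7
row [-0.001 -0.001 -0.003] [-1.4  1.4 16.3]
```

```bash
python3 -m creep '0 0 0 -0.7 1 8 -1;0 0 0 -0.7 1 15.5 -1;0 0 0 -0.7 1 15.5 -1;0 0 0 -0.7 1 15.5 -1'; for i in 1 2 3; do python3 -m creep '0 0 0 0 0 1.2 -1;0 0 0 0 0 1.2 -1;0 0 0 0 0 1.2 -1' | sed -n '2p;4p'; done
```

```text
clock: 51.8
tcp_pos: [0.5068, -0.0245, 0.1]
orientation: [-3.141, 0.005, 0.003]
contact_force: [-0.4, -0.1, 0.4]
grip_width: 0.058
gripper_force: 48.7
tcp_pos: [0.5068, -0.0244, 0.0989]
contact_force: [-0.5, -0.2, -0.3]
tcp_pos: [0.5068, -0.0244, 0.0977]
contact_force: [0.4, 0.4, -0.4]
tcp_pos: [0.5068, -0.0244, 0.0964]
contact_force: [0.0, 0.6, 0.1]
```

```bash
python3 -m creep '0 0 0 0 0 0 -1;0 0 0 0 0 0 1;0 0 0 0 0 0 1;0 0 0 0 0 0 1'; python3 -m creep '0 0 0 0 0 -30 1;0 0 0 0 0 -80 1;0 0 0 0 0 -130 1;0 0 0 -20 30 -150 1;0 0 0 -75 60 -150 1;0 0 0 -75 90 -150 1;0 0 0 -75 90 -150 1'; python3 - <<'E'
from h import *
s=st(); p,d=snap("top","t14"); q,_=snap("side","s14"); P=cloud("top",d); z=P[...,2]
Hs=cv2.cvtColor(p,cv2.COLOR_RGB2HSV)
m=(abs(P[...,0]-.508)<.032)&(abs(P[...,1]+.025)<.032)&(z>.1); c=np.argwhere(m)[:,::-1]; X=P[m]; print("top dish",m.sum(),np.nanmean(X,0)); A=np.c_[X[:,:2]-X[:,:2].mean(0),np.ones(len(X))]; print("slopes",np.linalg.lstsq(A,X[:,2],rcond=None)[0])
a=cv2.resize(p[130:250,170:345,::-1],None,fx=4,fy=4,interpolation=2); b=cv2.resize(q[150:270,200:330,::-1],None,fx=4,fy=4,interpolation=2)
m=np.zeros((600,800,3),np.uint8); m[:300,:437]=cv2.resize(a,(437,300)); m[300:,:325]=cv2.resize(b,(325,300)); m[:480,440:800]=cv2.resize(p[130:250,255:345,::-1],(360,480),interpolation=2); cv2.imwrite("pics/v14.png",m)
E
```

```text
clock: 53.42
tcp_pos: [0.5068, -0.0244, 0.0965]
orientation: [-3.141, 0.005, 0.002]
contact_force: [-0.6, 0.2, -0.3]
grip_width: 0.0852
gripper_force: 0.0
clock: 54.3
tcp_pos: [0.4314, -0.115, 0.2468]
orientation: [-3.138, 0.008, -0.0]
contact_force: [0.7, 0.1, 0.1]
grip_width: 0.0856
gripper_force: 0.0
{'clock': 54.3, 'joints': [-1.0562, 0.155, 1.3313, 2.1068, -0.1827, 1.0062, -1.2048], 'tcp_pos': [0.4314, -0.115, 0.2468], 'orientation': [-3.1379, 0.0076, -0.0002], 'contact_force': [0.6932, 0.1462, 0.1077], 'grip_width': 0.0856, 'gripper_force': 0.0}
top dish 327 [ 0.50779262 -0.02488402  0.10941216]
slopes [-0.00183038 -0.00188278  0.10941216]
```

View pics/v14.png

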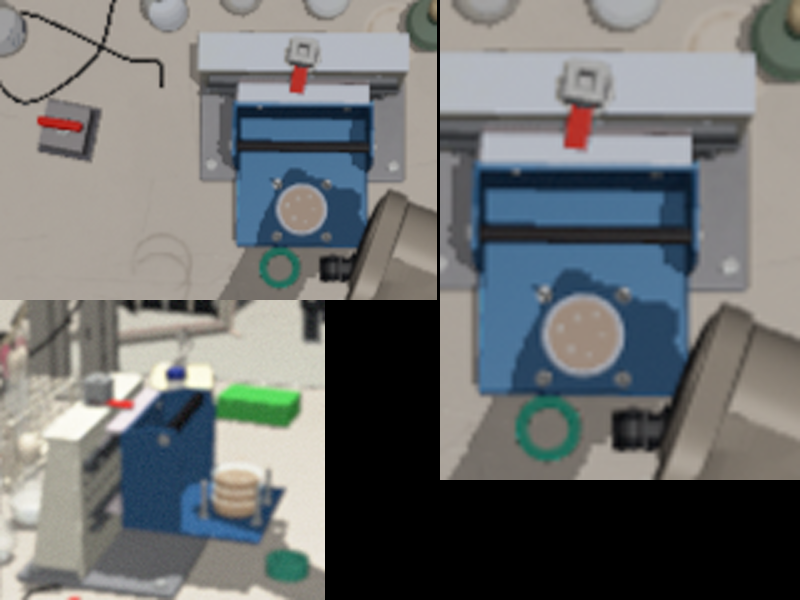

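The picture shows the three dishes in one centred pile between the rods (crop (583,335) from the top, (237,490) from the side). The red cam lies over the shelf's back at (578,128) and the key stands in its block at (62,125). I hand in.

```bash
python3 -m creep '0 0 0 0 0 0 1;0 0 0 0 0 0 1;0 0 0 0 0 0 1;0 0 0 0 0 0 1' >/dev/null; python3 -c "
from bench import r; print(r.hand_in())"
```

```text
the job is handed in; nothing more can be done
None
```

I hung the shelf and locked it with the cam at about 1.4 rad (1.25 needed), stood the key back in its rest block, and stacked all three culture dishes on the pad in one centred pile. The job was handed in at about 55 s, with no verdict returned.

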